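# Clear the awl chest, free its lid and hold it open

## Robot

A 6-joint arm with a two-finger parallel gripper is mounted at the origin on a cart in front of the work surface, level with it; the furniture and walls round the work are solid. World frame = base frame: x ahead of the robot, y to its left, z up, the work surface at z = 0. Lengths are in mm, angles in rad, forces in N, time in s.
With the tool pointing down it reaches from about 300 to 875 mm from the base axis. Payload 6.4 kg.
Tool frame: the origin (TCP) lies at the very end of the fingers, on their centre line; the grasp point (between the pads) lies 19 mm behind it; y points along the fingers, z is the direction in which the jaws open and shut, and the axes are right-handed (so a half turn about y gives the same grasp; the last joint's range is limited). The gripper opens to 85 mm and grips with 20 to 120 N. Pads are 22 mm wide; open, the fingers measure 114 mm over their backs; the gripper's body (76 mm by 85 mm) begins 54 mm behind the grasp point. The pads swing forward as they close: fully open they stand 13 mm farther back than shut.
Start: joints at [1.141, 0.181, 1.607, -0, 1.354, -0.206], TCP at [127.6, 560.678, 231.288] pointing down, gripper open.
Joint ranges: [-2.99, 2.99], [-0.89, 2.07], [0.3, 2.58], [-1.14, 4.28], [0, 2.63], [-3.12, 3.12]. Speed limits (rad/s): [2.57, 2.57, 3.01, 3.14, 3.14, 3.14].

## Interface

Orientations are given as a rotation vector (axis times angle).
In Python, from bench import * gives the robot as it stands.
- The arm moves only by the tool step_arm, never from a script. Its argument "deltas" is a list of rows, each a list of 7 numbers: the shift along the tool's x, y, z in cm, then the turn, a rotation vector about the tool's x, y, z in rad, then the opening, from 0 (shut) to 1 (fully open). A call has 1 to 5 rows; each row shifts and turns the commanded pose from where the row before left it, along the tool's axes as they then stand; what a row does not reach is not made up. A row lasts 1/10 s, in which the tool goes at most 50 mm and 8.59 degrees, less where a joint would pass 70% of its speed; a pose out of reach is approached as far as the arm can. A call is refused whole if a number of a shift passes 5 or a number of a turn 0.15, either way. A call with a gripper value outside its range is refused whole. The fingers move at their own pace and stop on an object; "squeeze" is the grip in N (left out, the last holds). Time passes only in rows, so rows that do not move let the fingers close. It gives the time, the measured TCP pose, the force and the opening at its end, in the units of the state.
- observe(): the state, without advancing time (a new reading comes with each control period).
- capture(name): name is "side" or "top"; returns the picture (400x640x3 uint8, red, green, blue); there is no depth.
- camera_info(name): a dict with "vertical_fov" (degrees; the focal length in pixels is half the picture's height over the tangent of half this angle, whatever the lens; pixels are square), "cx", "cy" (the principal point, pixels), "dist_coeffs" ([k1, k2, p1, p2, k3] as OpenCV has them; the pictures are not rectified), "origin" and "orientation" of the camera in the world. Camera axes: x right, y down, z forward; pixel columns grow to the right and rows downward; lengths in mm; the calibration is good to about 2 mm. A picture is of the moment at which its call begins. camera_info takes no time and is no camera call.
- finish_job(): hands the job in, once; it reports no verdict.
The state is a dict: "clock": time; "q": joint angles; "joint_velocities": joint speeds; "joint_efforts": joint torques, N m; "eef_pos": TCP position; "orientation": TCP orientation; "force": force on the tool from outside, world axes, zero at the start; "moment": the same for the moment, N m; "grip_width": finger opening in mm.
Only numpy, scipy, OpenCV 4.12 (cv2) and the standard library are available. Lean on these libraries where they do the work, as an engineer would, in place of code of your own. Each camera call takes 0.05 s, during which the arm holds its last target.

## Task

Open the awl chest for me. First take the spool of cream thread off the lid and lay it on its side, without dropping it, on the two rollers of the little wooden spool cradle; then tug the lid up by its steel handle to feel whether the catch has it, and if it will not come, push the black thumb slide on the catch to the free end of its slot and try again. The lid has no stay, so lift it by the handle until it stands at least 60 degrees open and finish still holding it there; leave everything else on the bench where it is.

Things in the scene. Friction and masses are not known exactly. Their poses are not given: they have to be found in the camera images.
- chest: wooden tool chest, 190 (x) x 280 (y) mm, fixed to the bench; origin under its centre at bench height, +x points from its front (with the catch) to the hinged back, z up. Box 82 mm high; closed lid 12 mm thick, its flat top at z = 94.5 mm, flush with the box's sides
- catch_case (a point): middle of the flat top of the aluminium catch case on the chest's front, chest frame (-113, 0, 80) mm; the case is 36 mm deep (x), 72 mm wide (y), 46 mm high. A steel tongue 28 mm wide goes from the lid's front edge (its top at z = 98 mm) down into the case at chest x = -101.5. The bolt inside cannot be seen: at the start it may or may not hold the lid
- chest_lid (a joint): angle of the chest's lid, rad: 0 closed, grows as it opens, stops at 1.45. Hinge line along the chest's y through point lid_hinge. The lid (0.53 kg with handle) falls shut when let go; lifting it takes about 3 N at the handle. Held by the bolt it still has play: it lifts about 0.02 rad (some 3.5 mm at the handle), then stops dead
- lid_hinge (a point): middle of the lid's hinge line: chest frame (95, 0, 82.5) mm; axes are the chest's
- lid_handle: steel bow handle on the lid: a round bar 10 mm thick and 100 mm long along the chest's y on two posts; origin on the lid's top below the middle of the bar, at chest frame (-55, 0, 94.5) mm when closed; turns with the lid
- handle_bar (a point): middle of the handle's round bar, 35 mm above the lid's top (chest frame (-55, 0, 129.5) mm when closed); 25 to 30 mm of free height below the bar. The bar can turn between the fingers while the lid swings
- catch_slide (a joint): thumb slide of the catch, m: 0 at rest, up to 0.015; grows towards the chest's +y (the free end of its slot). It stays where it is left; moving it takes about 3 N. Moved past 0.010 it has drawn the bolt for certain, and the bolt stays drawn
- catch_knob (a point): centre of the top of the black thumb knob: 12 (x) x 14 (y) x 20 mm, standing on the catch case's top (its foot at z = 80 mm, its top at 100.5 mm), at chest frame (-118.5, -9, 100.5) mm at rest
- spool: wooden spool of cream thread, 45 mm across, 55 mm long, 0.04 to 0.09 kg, solid; at first stands upright on the closed lid behind the handle; origin at the centre of the end it stands on, z along its axis
- spool_mid (a point): middle of the spool, on its axis, 27.5 mm from either end
- cradle: small wooden roller cradle, 80 (x) x 96 (y) mm, fixed to the bench; origin under its centre at bench height. Base 10 mm high; two steel rollers 8 mm thick run along its y at x = -13 and +13 mm, 16 mm up; end cheeks 50 mm wide (x) and 34 mm high stand at y = -36 and +36 mm (66 mm between them). The spool lies along the cradle's y, either way round, between the cheeks, its axis then 39 mm above the bench
- cork: brown cork sanding block, 85 x 55 x 30 mm; leave alone; origin under its centre
- wax: yellow wax block, 34 x 55 x 21 mm, in front of the chest; leave alone; origin under its centre
- pliers: red-handled pliers, 58 x 171 x 17 mm, lying in front; leave alone; origin under the centre
- awl: stitching awl with wooden handle, 30 x 172 x 31 mm, lying in front; leave alone; origin under the centre
Not all that is in view belongs to the job. Leave any orange, red or turquoise look-alike of the spool alone.

How it is judged:
By the outcome, as a careful person would: the job done as asked, in the order asked, and still so for the second after the job is handed in, while the arm keeps its last pose, push and grip.
It also fails if it takes over 72 s, if anything falls off the work surface, if the arm or the gripper's body presses on something with over 40 N, if the wrist force passes 120 N, or if a joint passes its speed limit or range.

## Working session

There is one attempt and no reset: what is moved stays moved. The work goes in short steps, Python scripts to look and compute and a tool call to move; the robot and the scene stay as the last step left them, time stands still between calls to the robot, and variables do not carry over. Pictures are saved under pics/ and viewed, and the job is handed in when it is done.

Besides the shell and the picture viewer there is one more tool, called as name(argument=value, ...), one argument or row to a line, values as JSON. step_arm: Moves the arm, as the interface text tells. Its arguments: {"type":"object","properties":{"deltas":{"type":"array"},"squeeze":{"type":"number"}},"required":["deltas"]}

```bash
mkdir -p pics; ls; python3 - <<'E'
from bench import *
import cv2
for n in("side","top"):
    i=camera_info(n);print(n,i)
    cv2.imwrite(f"pics/{n}0.png",capture(n)[:,:,::-1])
s=observe();print(s)
E
```

```text
pics
side {'vertical_fov': 46.79768471767686, 'cx': 322.8742311430043, 'cy': 198.71697619999253, 'dist_coeffs': array([-0.13858266,  0.        ,  0.        ,  0.        ,  0.        ]), 'origin': array([   3.11490715, -850.82764517,  797.07933313]), 'orientation': array([-2.09300603,  0.62725754, -0.3102139 ])}
top {'vertical_fov': 44.9793793667394, 'cx': 322.8901900174454, 'cy': 205.36268001025508, 'dist_coeffs': array([0.0048154, 0.       , 0.       , 0.       , 0.       ]), 'origin': array([ 357.80393563,    5.50083501, 1628.93661827]), 'orientation': array([-2.12739865,  2.16444355, -0.1520078 ])}
{'clock': 0.1, 'q': array([ 1.14067706e+00,  1.81478715e-01,  1.60790407e+00, -2.18615856e-06,
        1.35378599e+00, -2.06306314e-01]), 'joint_velocities': array([-0.00090949,  0.00102044, -0.00253742,  0.00183686, -0.00099884,
       -0.00027436]), 'joint_efforts': array([ 1.08456523e-03, -4.45878911e+01, -3.52239275e+01, -1.39477283e-04,
        4.12901718e-03, -3.45653746e-05]), 'eef_pos': array([127.39869277, 560.20546776, 230.46941291]), 'orientation': array([-1.56514337,  0.17613813, -0.17536524]), 'force': array([0.07634993, 0.31974454, 0.59967356]), 'moment': array([-0.01164046, -0.00268446, -0.00910618]), 'grip_width': 85.65210033336855}
```

View pics/side0.png

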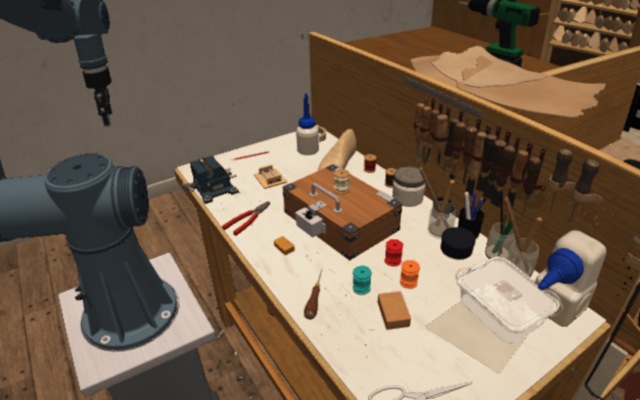

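View pics/top0.png

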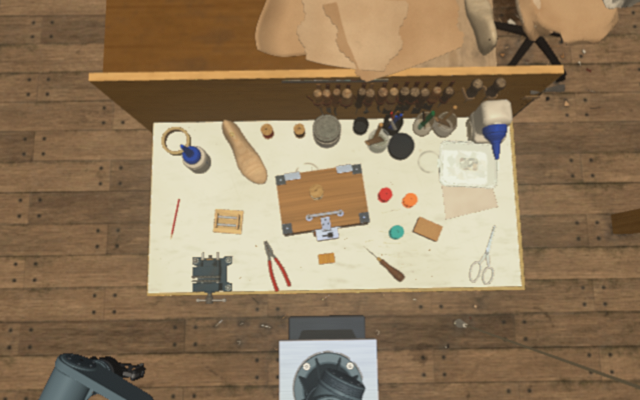

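Candidates for the spool (top picture): cream on the lid (317,191), red (385,194), orange (409,200), turquoise (396,232), and brown ones (267,130) and (299,130). I choose the one standing on the lid and will check it in a crop.

```bash
python3 - <<'E'
import cv2
t=cv2.imread("pics/top0.png");s=cv2.imread("pics/side0.png")
cv2.imwrite("pics/c1.png",cv2.resize(t[155:250,205:385],None,fx=4.4,fy=4.4,interpolation=cv2.INTER_CUBIC))
cv2.imwrite("pics/c2.png",cv2.resize(s[150:260,245:410],None,fx=4.8,fy=4.8,interpolation=cv2.INTER_CUBIC))
E
```

```text
(no output)
```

View pics/c1.png

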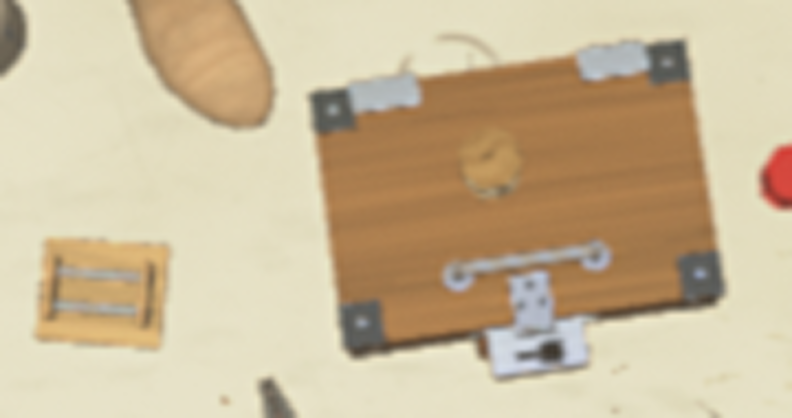

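View pics/c2.png

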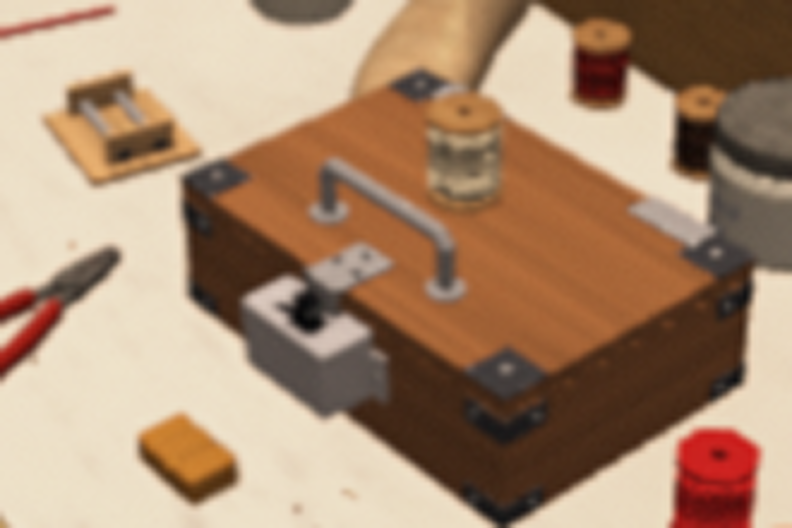

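```bash
cat > h.py <<'E'
import numpy as np,cv2
from scipy.spatial.transform import Rotation as R
from bench import *
def cam(n):
    i=camera_info(n);f=200/np.tan(np.radians(i["vertical_fov"])/2)
    return np.array([[f,0,i["cx"]],[0,f,i["cy"]],[0,0,1.]]),i["dist_coeffs"],i["origin"],R.from_rotvec(i["orientation"]).as_matrix()
def ray(n,p):
    K,d,o,M=cam(n);u=cv2.undistortPoints(np.array([[p]],float),K,d)[0,0]
    v=M@[u[0],u[1],1];return o,v/np.linalg.norm(v)
def onz(n,p,z):
    o,v=ray(n,p);return o+v*(z-o[2])/v[2]
def proj(n,P):
    K,d,o,M=cam(n);rv=cv2.Rodrigues(M.T)[0]
    return cv2.projectPoints(np.atleast_2d(np.array(P,float)),rv,-M.T@o,K,d)[0][:,0]
def tri(p,q):
    o1,v1=ray("top",p);o2,v2=ray("side",q)
    A=np.c_[v1,-v2];t=np.linalg.lstsq(A,o2-o1,rcond=None)[0]
    a=o1+v1*t[0];b=o2+v2*t[1];return (a+b)/2,np.linalg.norm(a-b)
c1=lambda u,v:((u+.5)/4.4-.5+205,(v+.5)/4.4-.5+155)
c2=lambda u,v:((u+.5)/4.8-.5+245,(v+.5)/4.8-.5+150)
E
python3 - <<'E'
from h import *
np.set_printoptions(precision=1,suppress=True)
C=[onz("top",c1(*p),94.5)[:2] for p in[(311,93),(686,40),(722,293),(346,346)]] # BL(+y,back) BR FR FL
C=np.array(C);print(C)
print([np.linalg.norm(C[i]-C[(i+1)%4]) for i in range(4)])
S=[onz("side",c2(*p),94.5)[:2] for p in[(420,68),(752,260),(500,385),(183,178)]]
S=np.array(S);print(S);print([np.linalg.norm(S[i]-S[(i+1)%4]) for i in range(4)])
for A in(C,S):
    m=A.mean(0);d=(A[0]-A[1])+(A[3]-A[2]);print("ctr",m,"yaw",np.degrees(np.arctan2(-d[0],d[1])))
    e=(A[0]-A[3])+(A[1]-A[2]);print(np.degrees(np.arctan2(e[1],e[0])))
print("spool top",tri(c1(492,157),c2(464,112)),onz("top",c1(492,157),149.5),onz("side",c2(464,112),149.5))
print("bar ends",onz("top",c1(458,266),129.5),onz("top",c1(597,248),129.5), onz("side",c2(330,166),129.5),onz("side",c2(443,240),129.5))
print("knob",tri(c1(551,351),c2(308,297)),onz("top",c1(551,351),100.5))
# cradle base corners at z=10
B=np.array([onz("top",c1(*p),10)[:2] for p in[(45,240),(167,243),(160,348),(37,338)]]);print(B,B.mean(0),[np.linalg.norm(B[i]-B[(i+1)%4]) for i in range(4)])
B=np.array([onz("side",c2(*p),10)[:2] for p in[(200,150),(97,184),(42,120)]]);print(B,(B[0]+B[2])/2)
print([onz("top",c1(*p),20)[:2] for p in[(62,270),(142,276),(55,305),(137,310)]])
E
```

```text
[[ 679.1  159.3]
 [ 714.1 -117.8]
 [ 525.9 -138.6]
 [ 492.   134.5]]
[np.float64(279.24673003712087), np.float64(189.3902671481671), np.float64(275.1811532936647), np.float64(188.7018063210145)]
[[ 679.8  165.3]
 [ 713.4 -114.9]
 [ 533.  -127.5]
 [ 493.2  136.8]]
[np.float64(282.1166187148962), np.float64(180.87137905211847), np.float64(267.24470860694413), np.float64(188.8001364707797)]
ctr [602.8   9.3] yaw 7.129178310030205
6.92801409991488
ctr [604.8  14.9] yaw 7.680295060836424
6.384630248263939
spool top (array([618. ,  26.4, 152.2]), np.float64(1.8095839146552004)) [619.2  26.  149.5] [619.6  30.3 149.5]
bar ends [544.6  51.6 129.5] [555.8 -47.4 129.5] [543.2  51.8 129.5] [554.1 -44.6 129.5]
knob (array([486.2, -14.1, 101.1]), np.float64(1.9613077099542746)) [485.4 -13.7 100.5]
[[585.2 372.6]
 [581.2 278.8]
 [500.4 283.6]
 [509.7 377.6]] [544.1 328.2] [np.float64(93.93458379854518), np.float64(80.95053513881976), np.float64(94.49159333960709), np.float64(75.64902527248039)]
[[578.3 279.7]
 [501.7 281.3]
 [507.1 375.8]] [542.7 327.8]
[array([560.4, 357.1]), array([554.7, 296. ]), array([533.7, 362. ]), array([528.8, 299.6])]
```

Crops: the cream-thread spool stands on the lid behind the handle (crop 492,157; the side view shows cream thread), so that choice is confirmed. The cradle is at left (top ~228,221), and the knob is black at (330,234). The chest measures 189 x 277 mm, close to the 190 x 280 given.

```bash
cat >> h.py <<'E'
def Rz(a):return R.from_euler('z',a).as_matrix()
def rig(p):return R.from_rotvec(p).as_matrix()
def toolR(ydir,zdir):
    y=np.array(ydir,float);y/=np.linalg.norm(y);z=np.array(zdir,float);z-=y*(z@y);z/=np.linalg.norm(z)
    return np.c_[np.cross(y,z),y,z]
def rows(pos,Rm,n=None,p0=None,R0=None,op=1.0,vmax=45,wmax=.14):
    s=observe()
    p0=s["eef_pos"] if p0 is None else np.array(p0,float);R0=rig(s["orientation"]) if R0 is None else R0
    w=R.from_matrix(R0.T@Rm).as_rotvec();pos=np.array(pos,float)
    if n is None:n=int(max(np.ceil(np.linalg.norm(pos-p0)/vmax),np.ceil(np.linalg.norm(w)/wmax),1))
    for k in range(n):
        Ra=R0@R.from_rotvec(w*k/n).as_matrix()
        d=Ra.T@(pos-p0)/n/10
        print([round(float(v),2) for v in d]+[round(float(v),3) for v in w/n]+[op])
def st():
    s=observe();M=rig(s["orientation"])
    print("t",round(s["clock"],2),"p",s["eef_pos"].round(1),"y",M[:,1].round(3),"z",M[:,2].round(3),"F",s["force"].round(1),"w",round(s["grip_width"],1),"q",s["q"].round(2))
yaw=np.radians(7.0);CH=np.array([602.7,10,0.])
def ch(x,y,z):return CH+Rz(yaw)@np.array([x,y,z],float)
CX=Rz(yaw)[:,0];CY=Rz(yaw)[:,1]
E
python3 - <<'E'
from h import *
np.set_printoptions(precision=3,suppress=True)
st()
t=cv2.imread("pics/top0.png")
sub=t[195:245,205:250];h=cv2.cvtColor(sub,cv2.COLOR_BGR2HSV)
print(h[5,5],h[15,15])
m=((h[...,1]>75)).astype(np.uint8)
m=cv2.morphologyEx(m,cv2.MORPH_CLOSE,np.ones((5,5)))
cs=cv2.findContours(m,0,2)[0];c=max(cs,key=cv2.contourArea)
r=cv2.minAreaRect(c);print(r)
b=cv2.boxPoints(r)+[205,195]
B=np.array([onz("top",p,10)[:2] for p in b]);print(B,B.mean(0));
for i in range(4):
    d=B[(i+1)%4]-B[i];print(np.linalg.norm(d),np.degrees(np.arctan2(d[1],d[0])))
E
```

```text
t 0.1 p [127.4 560.2 230.5] y [-0.001 -0.001 -1.   ] z [ 0.222  0.975 -0.002] F [0.1 0.3 0.6] w 85.7 q [ 1.14  0.18  1.61 -0.    1.35 -0.21]
[ 25  38 229] [ 18 116 213]
((22.923856735229492, 26.065990447998047), (28.7838077545166, 23.511526107788086), 4.085616588592529)
[[508.561 378.589]
 [588.069 374.164]
 [579.365 276.93 ]
 [499.973 282.029]] [543.992 327.928]
79.63062719776485 -3.1853036090015556
97.62247251917678 -95.11551767441682
79.5553249654675 176.325155032362
96.94051873777873 84.91714746533683
```

```bash
cat >> h.py <<'E'
def pickR(th):
    t=np.radians(th);return toolR(-np.sin(t)*CY-np.cos(t)*np.array([0,0,1.]),CX)
E
python3 - <<'E'
from h import *
R1=pickR(25);p1=[480,280,260]
rows(p1,R1,n=12)
G=np.array([619.3,27.5,124]);R2=pickR(50);y=R2[:,1]
print("pre",G+19*y-100*y)
rows(G+19*y-100*y,R2,p0=p1,R0=R1,n=7)
E
```

```text
[3.38, -0.24, -1.63, -0.022, 0.1, -0.032, 1.0]
[3.53, -0.1, -1.28, -0.022, 0.1, -0.032, 1.0]
[3.65, 0.03, -0.92, -0.022, 0.1, -0.032, 1.0]
[3.72, 0.17, -0.55, -0.022, 0.1, -0.032, 1.0]
[3.75, 0.29, -0.17, -0.022, 0.1, -0.032, 1.0]
[3.73, 0.41, 0.21, -0.022, 0.1, -0.032, 1.0]
[3.68, 0.52, 0.6, -0.022, 0.1, -0.032, 1.0]
[3.58, 0.62, 0.97, -0.022, 0.1, -0.032, 1.0]
[3.44, 0.7, 1.34, -0.022, 0.1, -0.032, 1.0]
[3.27, 0.78, 1.7, -0.022, 0.1, -0.032, 1.0]
[3.05, 0.83, 2.03, -0.022, 0.1, -0.032, 1.0]
[2.81, 0.88, 2.34, -0.022, 0.1, -0.032, 1.0]
pre [611.738056    89.08709158 176.06579638]
[2.15, 2.33, 1.54, -0.0, 0.0, -0.062, 1.0]
[2.01, 2.46, 1.54, -0.0, 0.0, -0.062, 1.0]
[1.85, 2.58, 1.54, -0.0, 0.0, -0.062, 1.0]
[1.68, 2.69, 1.54, -0.0, 0.0, -0.062, 1.0]
[1.51, 2.79, 1.54, -0.0, 0.0, -0.062, 1.0]
[1.34, 2.88, 1.54, -0.0, 0.0, -0.062, 1.0]
[1.16, 2.95, 1.54, -0.0, 0.0, -0.062, 1.0]
```

step_arm(
  deltas=[
    [3.4,-0.2,-1.6,-0.02,0.1,-0.03,0.9],
    [3.5,-0.1,-1.3,-0.02,0.1,-0.03,0.9],
    [3.6,0,-0.9,-0.02,0.1,-0.03,0.9],
    [3.7,0.2,-0.6,-0.02,0.1,-0.03,0.9],
    [3.7,0.3,-0.2,-0.02,0.1,-0.03,0.9],
  ],
)

```text
clock: 0.6
eef_pos: [273.9, 442.9, 241.9]
orientation: [-1.609, 0.466, -0.69]
force: [0.4, -0.7, -0.5]
grip_width: 76.8
```

step_arm(
  deltas=[
    [3.7,0.4,0.2,-0.02,0.1,-0.03,0.9],
    [3.7,0.5,0.6,-0.02,0.1,-0.03,0.9],
    [3.6,0.6,1.0,-0.02,0.1,-0.03,0.9],
    [3.4,0.7,1.3,-0.02,0.1,-0.03,0.9],
    [3.3,0.8,1.7,-0.02,0.1,-0.03,0.9],
  ],
)

```text
clock: 1.1
eef_pos: [421.1, 326.5, 252.1]
orientation: [-1.57, 0.756, -1.209]
force: [-0.1, 1.3, -0.2]
grip_width: 76.8
```

```bash
python3 - <<'E'
from h import *
st()
G=np.array([619.3,27.5,124]);R2=pickR(50);y=R2[:,1]
rows(G+19*y-100*y,R2,n=9)
E
```

```text
t 1.1 p [421.1 326.5 252.1] y [ 0.084 -0.329 -0.94 ] z [ 0.946  0.322 -0.028] F [-0.1  1.3 -0.2] w 76.8 q [ 0.63  0.2   1.58 -0.32  1.5   0.34]
[2.72, 1.84, 1.18, -0.011, 0.021, -0.058, 1.0]
[2.58, 1.98, 1.26, -0.011, 0.021, -0.058, 1.0]
[2.43, 2.11, 1.33, -0.011, 0.021, -0.058, 1.0]
[2.28, 2.24, 1.4, -0.011, 0.021, -0.058, 1.0]
[2.12, 2.35, 1.47, -0.011, 0.021, -0.058, 1.0]
[1.95, 2.45, 1.54, -0.011, 0.021, -0.058, 1.0]
[1.77, 2.54, 1.6, -0.011, 0.021, -0.058, 1.0]
[1.59, 2.62, 1.67, -0.011, 0.021, -0.058, 1.0]
[1.4, 2.69, 1.73, -0.011, 0.021, -0.058, 1.0]
```

step_arm(
  deltas=[
    [2.7,1.8,1.2,-0.01,0.02,-0.06,0.9],
    [2.6,2.0,1.3,-0.01,0.02,-0.06,0.9],
    [2.4,2.1,1.3,-0.01,0.02,-0.06,0.9],
    [2.3,2.2,1.4,-0.01,0.02,-0.06,0.9],
    [2.1,2.4,1.5,-0.01,0.02,-0.06,0.9],
  ],
)

```text
clock: 1.6
eef_pos: [528.2, 195.7, 210.1]
orientation: [-1.719, 0.629, -1.503]
force: [0.6, -0.3, -0.6]
grip_width: 77.2
```

step_arm(
  deltas=[
    [2.0,2.4,1.5,-0.01,0.02,-0.06,0.9],
    [1.8,2.5,1.6,-0.01,0.02,-0.06,0.9],
    [1.6,2.6,1.7,-0.01,0.02,-0.06,0.9],
    [0,0,0,0,0,0,0.9],
  ],
)

```text
clock: 2.0
eef_pos: [592.0, 114.9, 184.4]
orientation: [-1.804, 0.545, -1.681]
force: [-2.1, -0.1, -0.3]
grip_width: 76.7
```

```bash
python3 - <<'E'
from h import *
import sys
st()
G=np.array([619.3,27.5,124]);R2=pickR(50);y=R2[:,1]
rows(G+19*y-60*y,R2,n=2)
print()
rows(G+19*y,R2,n=3,p0=G+19*y-60*y,R0=R2)
cv2.imwrite("pics/s1.png",cv2.resize(capture("side")[100:300,200:460,::-1],None,fx=3,fy=3))
cv2.imwrite("pics/t1.png",cv2.resize(capture("top")[130:270,230:400,::-1],None,fx=4,fy=4))
E
```

```text
t 2.0 p [592.  114.9 184.4] y [ 0.105 -0.731 -0.674] z [ 0.988  0.152 -0.011] F [-2.1 -0.1 -0.3] w 76.7 q [ 0.38  0.52  1.49 -0.81  1.44  0.46]
[0.74, 3.33, 0.75, -0.008, 0.014, -0.021, 1.0]
[0.66, 3.34, 0.79, -0.008, 0.014, -0.021, 1.0]

[0.0, 2.0, 0.0, 0.0, 0.0, 0.0, 1.0]
[0.0, 2.0, 0.0, 0.0, 0.0, 0.0, 1.0]
[0.0, 2.0, 0.0, 0.0, 0.0, 0.0, 1.0]
```

View pics/s1.png

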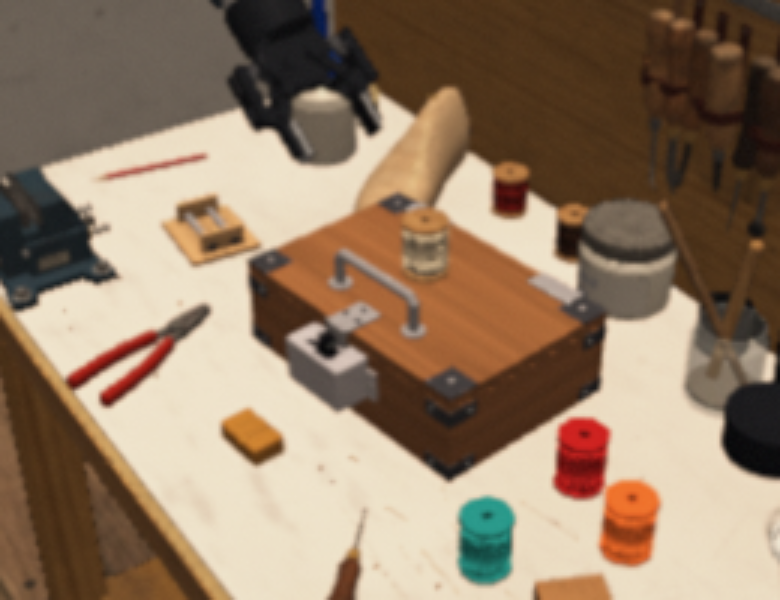

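View pics/t1.png

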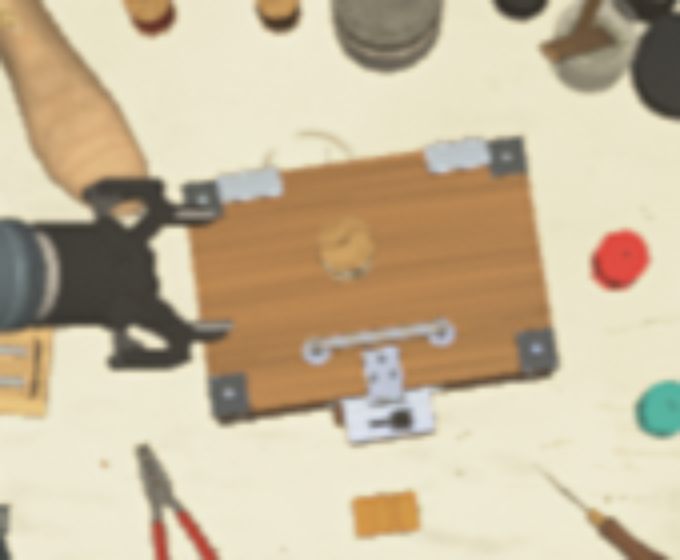

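```bash
python3 - <<'E'
from h import *
p=observe()["eef_pos"];print(proj("top",p)[0],(proj("top",p)[0]-[230,130])*4,(proj("side",p)[0]-[200,100])*3)
E
```

```text
[286.13031416 197.74537042] [224.52125664 270.9814817 ] [345.18143291 153.24648602]
```

step_arm(
  deltas=[
    [0.7,3.3,0.8,-0.01,0.01,-0.02,0.9],
    [0.7,3.3,0.8,-0.01,0.01,-0.02,0.9],
    [0,0,0,0,0,0,0.9],
  ],
)

```text
clock: 2.4
eef_pos: [615.3, 60.6, 152.0]
orientation: [-1.822, 0.54, -1.726]
force: [-1.4, -0.4, -0.3]
grip_width: 76.8
```

```bash
python3 - <<'E'
from h import *
st()
G=np.array([619.3,27.5,124]);R2=pickR(50);y=R2[:,1]
rows(G+19*y,R2,n=4)
cv2.imwrite("pics/s2.png",cv2.resize(capture("side")[130:260,240:420,::-1],None,fx=4,fy=4))
cv2.imwrite("pics/t2.png",cv2.resize(capture("top")[130:270,230:400,::-1],None,fx=4,fy=4))
E
```

```text
t 2.4 p [615.3  60.6 152. ] y [ 0.091 -0.758 -0.646] z [ 0.992  0.125 -0.008] F [-1.4 -0.4 -0.3] w 76.8 q [ 0.3   0.58  1.5  -0.87  1.38  0.49]
[0.0, 1.56, 0.0, 0.001, 0.002, -0.001, 1.0]
[0.0, 1.56, 0.0, 0.001, 0.002, -0.001, 1.0]
[0.0, 1.56, 0.0, 0.001, 0.002, -0.001, 1.0]
[0.0, 1.56, 0.0, 0.001, 0.002, -0.001, 1.0]
```

View pics/s2.png

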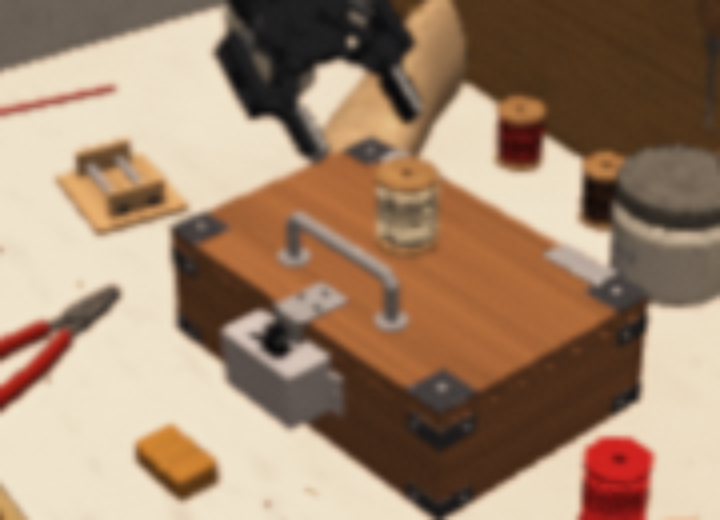

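View pics/t2.png

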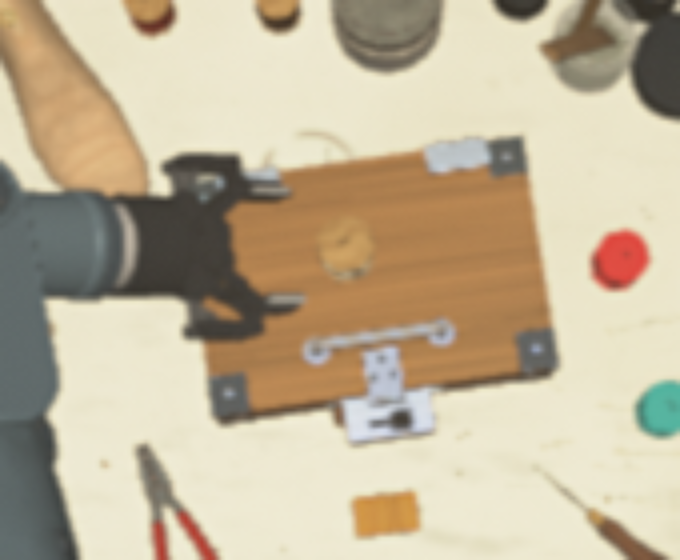

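step_arm(
  deltas=[
    [0,2.0,0,0,0,0,0.9],
    [0,2.0,0,0,0,0,0.9],
    [0,1.5,0,0,0,0,0.9],
    [0,0.7,0,0,0,0,0.9],
    [0,0,0,0,0,0,0.9],
  ],
)

```text
clock: 3.0
eef_pos: [621.9, 15.4, 114.0]
orientation: [-1.819, 0.537, -1.727]
force: [0.4, -1.1, -0.6]
grip_width: 77.0
```

```bash
python3 - <<'E'
from h import *
st()
cv2.imwrite("pics/s3.png",cv2.resize(capture("side")[130:260,240:420,::-1],None,fx=4,fy=4))
cv2.imwrite("pics/t3.png",cv2.resize(capture("top")[130:270,230:400,::-1],None,fx=4,fy=4))
E
```

```text
t 3.0 p [621.9  15.4 114. ] y [ 0.094 -0.758 -0.646] z [ 0.992  0.127 -0.005] F [ 0.4 -1.1 -0.6] w 77.0 q [ 0.23  0.61  1.54 -0.92  1.28  0.51]
```

View pics/s3.png

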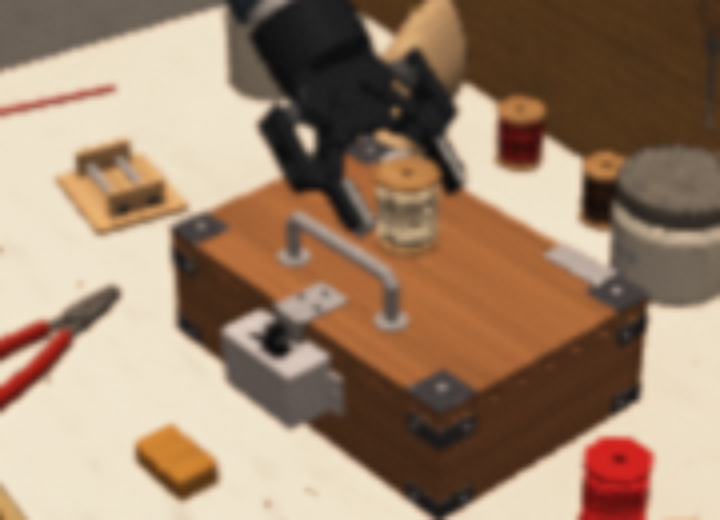

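View pics/t3.png

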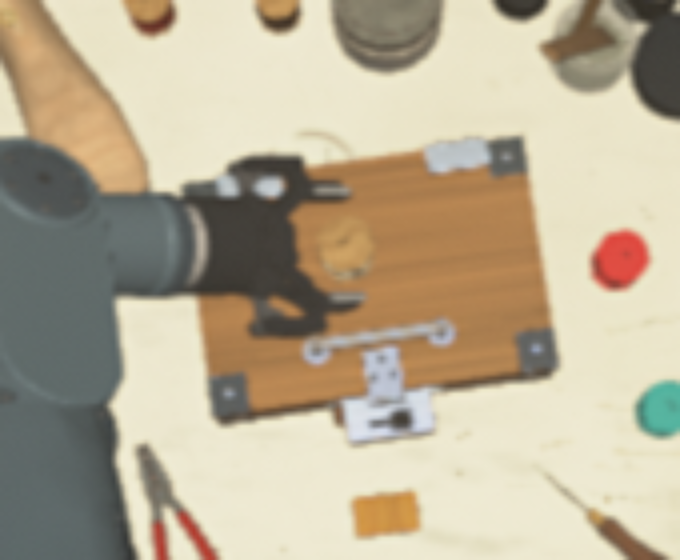

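step_arm(
  deltas=[
    [0,0.4,0,0,0,0,0.7],
    [0,0,0,0,0,0,0.6],
    [0,0,0,0,0,0,0.5],
    [0,0,0,0,0,0,0.4],
    [0,0,0,0,0,0,0.4],
  ],
  squeeze=30,
)

```text
clock: 3.6
eef_pos: [622.7, 12.6, 111.7]
orientation: [-1.818, 0.537, -1.728]
force: [0.3, 1.4, 1.9]
grip_width: 43.4
```

step_arm(
  deltas=[
    [0,0,0,0,0,0,0.3],
    [0,0,0,0,0,0,0.3],
    [0,0,0,0,0,0,0.3],
  ],
)

```text
clock: 3.9
eef_pos: [622.7, 12.5, 111.6]
orientation: [-1.818, 0.537, -1.728]
force: [0.2, 2.3, 2.7]
grip_width: 44.2
```

```bash
python3 - <<'E'
from h import *
st()
cv2.imwrite("pics/s4.png",cv2.resize(capture("side")[130:260,240:420,::-1],None,fx=4,fy=4))
E
```

```text
t 3.9 p [622.7  12.5 111.6] y [ 0.095 -0.758 -0.646] z [ 0.992  0.127 -0.004] F [0.2 2.3 2.7] w 44.2 q [ 0.22  0.61  1.54 -0.92  1.27  0.51]
```

View pics/s4.png

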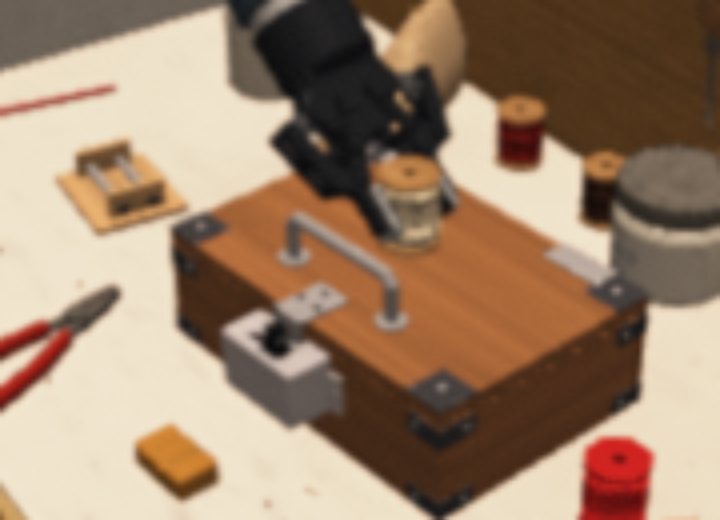

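```bash
cat >> h.py <<'E'
CRY=np.radians(-4.2);CR=np.array([543.8,328,0.])
def prows(off,mid,Rm,n,p0=None,R0=None,op=0.3):
    """interpolate the body-fixed point (tool coords off, mm) to mid; returns end TCP"""
    s=observe();p0=s["eef_pos"] if p0 is None else p0;R0=rig(s["orientation"]) if R0 is None else R0
    w=R.from_matrix(R0.T@Rm).as_rotvec();m0=p0+R0@off;P=p0;Ra=R0
    for k in range(1,n+1):
        Rb=R0@R.from_rotvec(w*k/n).as_matrix();Pb=m0+(mid-m0)*k/n-Rb@off
        d=Ra.T@(Pb-P)/10;print([round(float(v),2) for v in d]+[round(float(v),3) for v in w/n]+[op])
        P=Pb;Ra=Rb
    return P,Rm
E
python3 - <<'E'
from h import *
s=observe();M=rig(s["orientation"]);p=s["eef_pos"]
off=M.T@(np.array([619.8,27.5,122])-p);print("off",off)
Rp=Rz(CRY)@R.from_euler('x',90,degrees=True).as_matrix()@Rz(-yaw)@M
np.savez("grip.npz",off=off,M=M,Rp=Rp)
print("lift",(M.T@[0,0,78/2/10]).round(2))
p1=p+[0,0,78]
prows(off,np.array([543.8,328,200]),Rp,14,p0=p1,R0=M)
E
```

```text
off [ -1.91780645 -18.29234588  -0.99958412]
lift [ 2.98 -2.52 -0.02]
[-1.62, -1.67, -0.27, -0.001, 0.016, 0.112, 0.3]
[-1.8, -1.5, -0.29, -0.001, 0.016, 0.112, 0.3]
[-1.95, -1.31, -0.32, -0.001, 0.016, 0.112, 0.3]
[-2.08, -1.11, -0.35, -0.001, 0.016, 0.112, 0.3]
[-2.19, -0.89, -0.38, -0.001, 0.016, 0.112, 0.3]
[-2.27, -0.67, -0.41, -0.001, 0.016, 0.112, 0.3]
[-2.33, -0.43, -0.44, -0.001, 0.016, 0.112, 0.3]
[-2.36, -0.19, -0.48, -0.001, 0.016, 0.112, 0.3]
[-2.36, 0.05, -0.51, -0.001, 0.016, 0.112, 0.3]
[-2.33, 0.29, -0.54, -0.001, 0.016, 0.112, 0.3]
[-2.28, 0.53, -0.58, -0.001, 0.016, 0.112, 0.3]
[-2.2, 0.75, -0.61, -0.001, 0.016, 0.112, 0.3]
[-2.09, 0.97, -0.64, -0.001, 0.016, 0.112, 0.3]
[-1.96, 1.18, -0.67, -0.001, 0.016, 0.112, 0.3]
```

Slow lift in four rows, then a check.

step_arm(
  deltas=[
    [0.4,-0.3,0,0,0,0,0.3],
    [1.2,-1.0,0,0,0,0,0.3],
    [1.8,-1.5,0,0,0,0,0.3],
    [1.8,-1.5,0,0,0,0,0.3],
    [0.8,-0.7,0,0,0,0,0.3],
  ],
  squeeze=40,
)

```text
clock: 4.45
eef_pos: [624.1, 11.9, 193.1]
orientation: [-1.814, 0.536, -1.731]
force: [0.8, -0.1, -0.2]
grip_width: 43.7
```

```bash
python3 - <<'E'
from h import *
st()
cv2.imwrite("pics/s5.png",cv2.resize(capture("side")[100:260,240:420,::-1],None,fx=3.7,fy=3.7))
E
```

```text
t 4.45 p [624.1  11.9 193.1] y [ 0.097 -0.758 -0.646] z [ 0.992  0.127 -0.   ] F [ 0.8 -0.1 -0.2] w 43.7 q [ 0.22  0.49  1.53 -0.89  1.35  0.41]
```

View pics/s5.png

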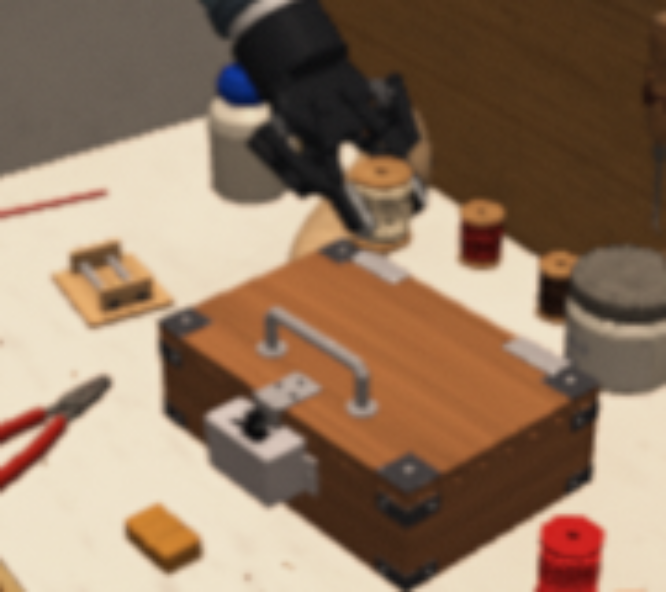

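The spool is held upright and lifted (side crop 381,170). Now the carry, turning as it goes.

step_arm(
  deltas=[
    [-0.8,-0.8,-0.1,0,0.01,0.06,0.3],
    [-1.6,-1.6,-0.3,0,0.02,0.11,0.3],
    [-1.8,-1.5,-0.3,0,0.02,0.11,0.3],
    [-2.0,-1.3,-0.3,0,0.02,0.11,0.3],
    [-2.1,-1.1,-0.4,0,0.02,0.11,0.3],
  ],
)

```text
clock: 5.0
eef_pos: [598.1, 116.0, 187.4]
orientation: [-1.445, 0.941, -1.459]
force: [0.2, -0.1, -1.4]
grip_width: 43.8
```

step_arm(
  deltas=[
    [-2.2,-0.8,-0.4,0,0.02,0.11,0.3],
    [-2.3,-0.6,-0.4,0,0.02,0.11,0.3],
    [-2.3,-0.4,-0.4,0,0.02,0.11,0.3],
    [-2.4,-0.1,-0.5,0,0.02,0.11,0.3],
    [-2.4,0.1,-0.5,0,0.02,0.11,0.3],
  ],
)

```text
clock: 5.5
eef_pos: [574.3, 233.9, 187.5]
orientation: [-1.006, 1.278, -1.123]
force: [-0.4, 0.0, -0.5]
grip_width: 43.3
```

```bash
python3 - <<'E'
from h import *
st();g=np.load("grip.npz")
prows(g["off"],np.array([543.8,328,150]),g["Rp"],6)
E
```

```text
t 5.5 p [574.3 233.9 187.5] y [ 0.063  0.189 -0.98 ] z [ 0.997 -0.045  0.056] F [-0.4  0.  -0.5] w 43.3 q [0.1  0.24 1.64 0.2  1.18 0.07]
[-1.53, 1.19, -0.61, -0.006, 0.007, 0.085, 0.3]
[-1.42, 1.31, -0.61, -0.006, 0.007, 0.085, 0.3]
[-1.3, 1.41, -0.61, -0.006, 0.007, 0.085, 0.3]
[-1.17, 1.51, -0.61, -0.006, 0.007, 0.085, 0.3]
[-1.04, 1.59, -0.61, -0.006, 0.007, 0.085, 0.3]
[-0.89, 1.66, -0.6, -0.006, 0.007, 0.085, 0.3]
```

step_arm(
  deltas=[
    [-1.5,1.2,-0.6,-0.006,0.007,0.085,0.3],
    [-1.4,1.3,-0.6,-0.006,0.007,0.085,0.3],
    [-1.3,1.4,-0.6,-0.006,0.007,0.085,0.3],
    [-1.2,1.5,-0.6,-0.006,0.007,0.085,0.3],
    [-1.0,1.6,-0.6,-0.006,0.007,0.085,0.3],
  ],
)

```text
clock: 6.0
eef_pos: [550.6, 319.9, 142.5]
orientation: [-0.693, 1.456, -0.798]
force: [-0.3, 0.7, -0.4]
grip_width: 43.3
```

step_arm(
  deltas=[
    [-0.9,1.7,-0.6,-0.006,0.007,0.085,0.3],
    [0,0,0,0,0,0,0.3],
    [0,0,0,0,0,0,0.3],
  ],
)

```text
clock: 6.3
eef_pos: [545.8, 336.4, 133.4]
orientation: [-0.635, 1.485, -0.734]
force: [0.0, -0.5, 0.9]
grip_width: 43.5
```

```bash
python3 - <<'E'
from h import *
st();g=np.load("grip.npz")
s=observe();m=s["eef_pos"]+rig(s["orientation"])@g["off"];print("mid pred",m)
ax=rig(s["orientation"])@g["M"].T@[0,0,1];print("axis",ax)
for n,(x,y) in(("side",(180,100)),("top",(170,140))):
    im=capture(n);print(n,"mid",(proj(n,m)[0]-[x,y])*5, "ends",(proj(n,[m+27.5*ax,m-27.5*ax])-[x,y])*5)
    cv2.imwrite(f"pics/{n}6.png",cv2.resize(im[y:y+110,x:x+150,::-1],None,fx=5,fy=5,interpolation=cv2.INTER_CUBIC))
prows(g["off"],np.array([543.8,328,70]),g["Rp"],3)
E
```

```text
t 6.3 p [545.8 336.4 133.4] y [ 0.046  0.64  -0.767] z [ 0.998 -0.066  0.004] F [ 0.  -0.5  0.9] w 43.5 q [ 0.03  0.34  1.8   0.81  1.09 -0.33]
mid pred [544.06141984 326.23468581 148.64747548]
axis [-0.06995722 -0.99753784  0.00492318]
side mid [433.43277445 198.48271367] ends [[450.99447003 215.81684131]
 [416.38609018 181.65748832]]
top mid [247.92604705 380.06804428] ends [[292.27354586 382.36414995]
 [203.59920703 377.77326782]]
[1.68, 2.08, -0.07, 0.0, 0.001, 0.001, 0.3]
[1.68, 2.08, -0.07, 0.0, 0.001, 0.001, 0.3]
[1.69, 2.08, -0.07, 0.0, 0.001, 0.001, 0.3]
```

View pics/side6.png

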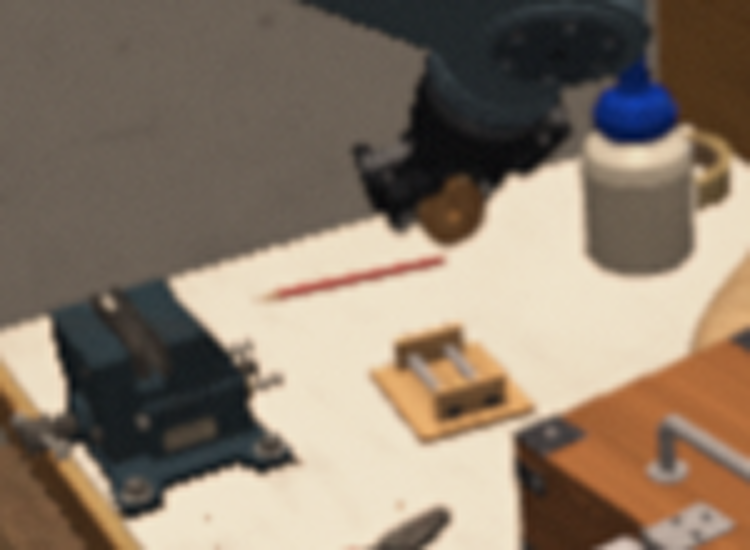

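View pics/top6.png

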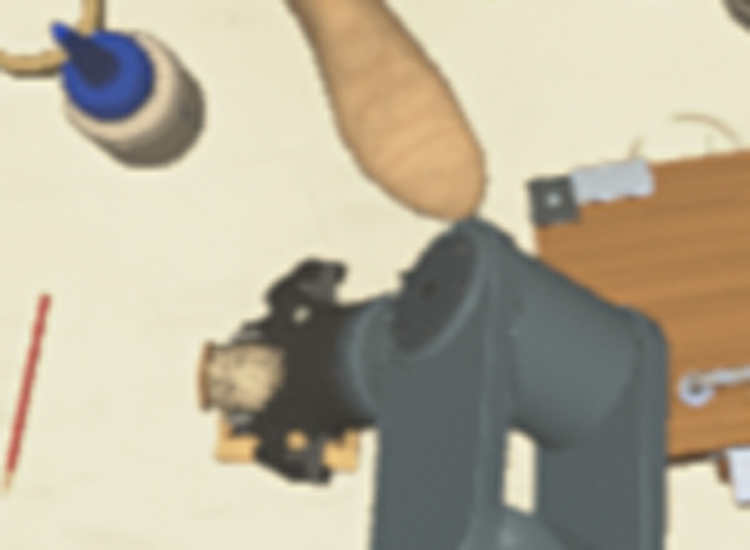

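```bash
python3 - <<'E'
from h import *
for z in(150,250,350): print(z,onz("top",(170+665/5,140+330/5),z),onz("top",(170+665/5,140+460/5),z),onz("top",(170+430/5,140+215/5),z))
im=capture("side");cv2.imwrite("pics/s7.png",cv2.resize(im[0:260,120:440,::-1],None,fx=2.3,fy=2.3))
print(ch(-55,50,129.5))
E
```

```text
150 [570.59249926  68.28351233 150.        ] [489.98579678  69.18046282 150.        ] [645.53039204 213.8827119  150.        ]
250 [556.20455586  64.03838941 250.        ] [481.04816825  64.87469156 250.        ] [626.07543685 199.79273169 250.        ]
350 [541.81661245  59.7932665  350.        ] [472.11053972  60.56892031 350.        ] [606.62048165 185.70275147 350.        ]
[542.01649449  52.92449369 129.5       ]
```

View pics/s7.png

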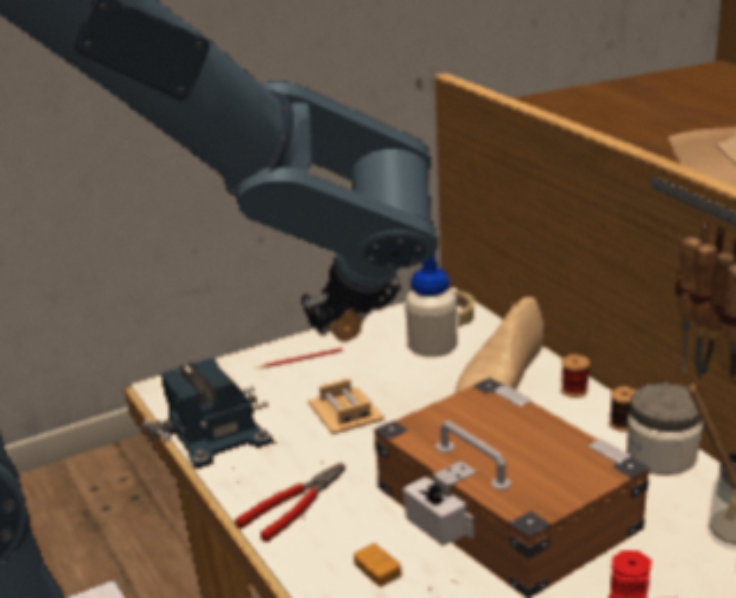

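```bash
python3 - <<'E'
from h import *
def f(u,v):return (u+.5)/2.3-.5+120,(v+.5)/2.3-.5
for name,p in(("disc",f(402,246)),("low edge",f(385,268)),("right edge",f(437,235))):
    o,v=ray("side",p)
    print(name,p,[ (o+v*(x-o[0])/v[0]).round(0) for x in(520,550,580)])
E
```

```text
disc (294.5, 106.67391304347827) [array([520.,  92., 345.]), array([550., 147., 319.]), array([580., 202., 293.])]
low edge (287.10869565217394, 116.23913043478262) [array([520., 135., 304.]), array([550., 192., 275.]), array([580., 249., 246.])]
right edge (309.71739130434787, 101.8913043478261) [array([520.,  18., 383.]), array([550.,  68., 359.]), array([580., 118., 335.])]
```

Wrist clearance is fine: its lowest point is at z about 275 now, so about 165 after the descent, against 95 for the lid.

step_arm(
  deltas=[
    [1.0,1.2,0,0,0,0,0.3],
    [1.7,2.1,-0.1,0,0,0,0.3],
    [1.5,1.9,-0.1,0,0,0,0.3],
    [0.8,1.0,0,0,0,0,0.3],
    [0,0,0,0,0,0,0.3],
  ],
)

```text
clock: 6.95
eef_pos: [543.3, 338.6, 52.2]
orientation: [-0.635, 1.487, -0.732]
force: [0.4, -0.5, -0.9]
grip_width: 43.7
```

```bash
python3 - <<'E'
from h import *
st();g=np.load("grip.npz")
s=observe();m=s["eef_pos"]+rig(s["orientation"])@g["off"];print("mid pred",m)
ax=rig(s["orientation"])@g["M"].T@[0,0,1];print("axis",ax)
for n,(x,y) in(("side",(210,130)),("top",(170,170))):
    im=capture(n);print(n,"ends",(proj(n,[m+27.5*ax,m-27.5*ax])-[x,y])*6)
    cv2.imwrite(f"pics/{n}8.png",cv2.resize(im[y:y+90,x:x+120,::-1],None,fx=6,fy=6,interpolation=cv2.INTER_CUBIC))
prows(g["off"],np.array([543.8,328,41]),g["Rp"],2)
E
```

```text
t 6.95 p [543.3 338.6  52.2] y [ 0.044  0.642 -0.766] z [ 0.998 -0.066  0.002] F [ 0.4 -0.5 -0.9] w 43.7 q [ 0.03  0.48  1.81  0.88  0.98 -0.46]
mid pred [541.55636187 328.43233201  67.41085972]
axis [-0.06955121 -0.99757265  0.00338239]
side ends [[367.04639699 216.63878049]
 [326.45221129 172.83068078]]
top ends [[376.13092662 301.49771246]
 [275.09415545 296.28133686]]
[0.95, 1.09, 0.02, 0.001, 0.001, 0.001, 0.3]
[0.96, 1.09, 0.02, 0.001, 0.001, 0.001, 0.3]
```

View pics/side8.png

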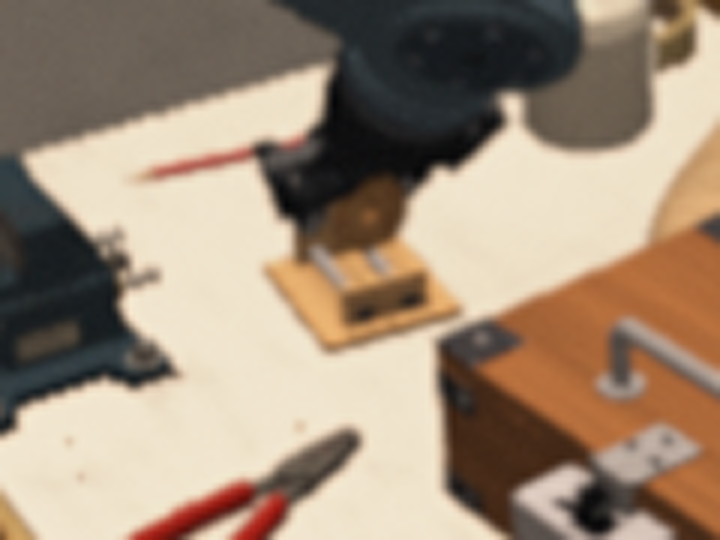

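View pics/top8.png

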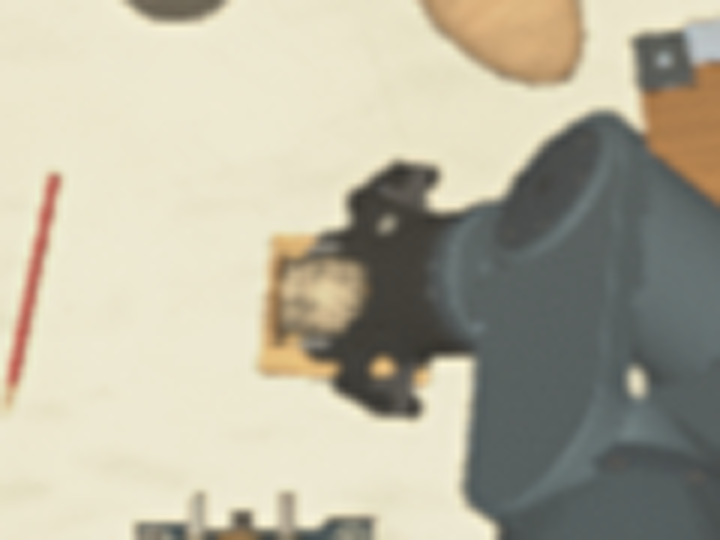

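step_arm(
  deltas=[
    [0.6,0.7,0,0,0,0,0.3],
    [0.6,0.7,0,0,0,0,0.3],
    [0.5,0.6,0.1,0,0,0,0.3],
    [0,0,0,0,0,0,0.3],
    [0,0,0,0,0,0,0.3],
  ],
)

```text
clock: 7.55
eef_pos: [545.7, 338.5, 27.9]
orientation: [-0.632, 1.484, -0.733]
force: [-0.1, 0.7, -0.3]
grip_width: 43.9
```

```bash
cat > chk.py <<'E'
from h import *
import sys
tag=sys.argv[1]
st();g=np.load("grip.npz")
s=observe();m=s["eef_pos"]+rig(s["orientation"])@g["off"];print("mid pred",m)
ax=rig(s["orientation"])@g["M"].T@[0,0,1];print("axis",ax)
ims=[]
for n,(x,y) in(("side",(230,145)),("top",(190,195))):
    im=capture(n);print(n,"ends",(proj(n,[m+27.5*ax,m-27.5*ax])-[x,y])*6)
    ims.append(cv2.resize(im[y:y+60,x:x+66,::-1],None,fx=6,fy=6,interpolation=cv2.INTER_CUBIC))
cv2.imwrite(f"pics/{tag}.png",np.hstack(ims))
E
python3 chk.py c9
```

```text
t 7.55 p [545.7 338.5  27.9] y [ 0.046  0.642 -0.765] z [ 0.998 -0.066  0.005] F [-0.1  0.7 -0.3] w 43.9 q [ 0.03  0.53  1.8   0.9   0.95 -0.51]
mid pred [543.96012757 328.31400624  43.15318497]
axis [-0.06986703 -0.99755329  0.00245438]
side ends [[254.69161925 165.06033281]
 [214.26501986 120.50420655]]
top ends [[264.68491822 152.1307086 ]
 [165.17031546 146.9516986 ]]
```

View pics/c9.png

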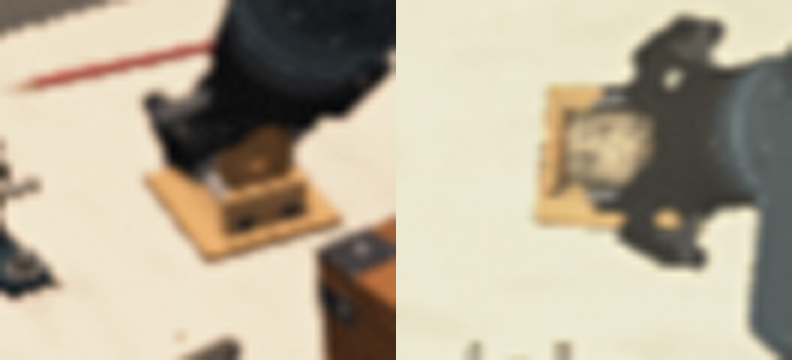

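Spool sits between the cheeks with gaps at both ends. Now a slow descent to contact, about 4 mm.

step_arm(
  deltas=[
    [0.13,0.15,0,0,0,0,0.3],
    [0.13,0.15,0,0,0,0,0.3],
    [0,0,0,0,0,0,0.3],
  ],
)

```text
clock: 7.95
eef_pos: [545.7, 338.5, 24.1]
orientation: [-0.632, 1.484, -0.733]
force: [0.3, -0.1, -1.4]
grip_width: 43.7
```

step_arm(
  deltas=[
    [0.06,0.08,0,0,0,0,0.3],
    [0,0,0,0,0,0,0.3],
  ],
)

```text
clock: 8.15
eef_pos: [546.0, 338.5, 23.6]
orientation: [-0.632, 1.484, -0.732]
force: [-1.2, -1.4, 2.4]
grip_width: 43.6
```

step_arm(
  deltas=[
    [0.03,0.04,0,0,0,0,0.3],
    [0,0,0,0,0,0,0.52],
    [0,0,0,0,0,0,0.56],
    [0,0,0,0,0,0,0.62],
    [0,0,0,0,0,0,0.7],
  ],
  squeeze=20,
)

```text
clock: 8.65
eef_pos: [545.9, 338.5, 22.6]
orientation: [-0.632, 1.484, -0.733]
force: [0.5, -0.9, 0.4]
grip_width: 59.1
```

```bash
python3 chk.py c10
```

```text
t 8.65 p [545.9 338.5  22.6] y [ 0.047  0.642 -0.765] z [ 0.998 -0.066  0.006] F [ 0.5 -0.9  0.4] w 59.1 q [ 0.03  0.55  1.8   0.91  0.95 -0.52]
mid pred [544.14019692 328.33264226  37.83188091]
axis [-0.06992336 -0.99754888  0.00263782]
side ends [[255.73272008 173.52995452]
 [215.35943981 128.8423624 ]]
top ends [[266.43643741 152.89047282]
 [167.25434806 147.72474392]]
```

View pics/c10.png

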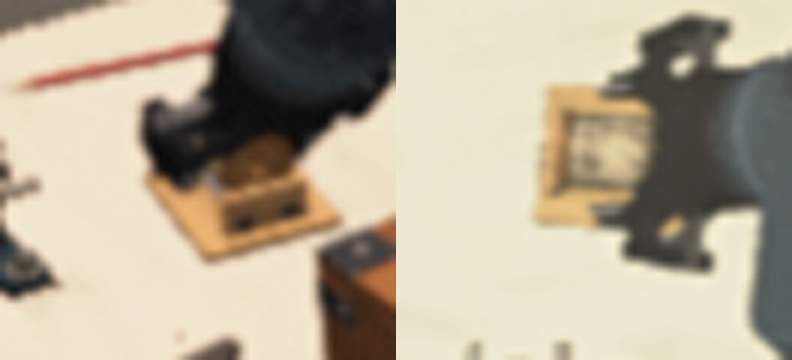

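The spool is released and lying on the rollers between the cheeks. Retracting along the tool.

step_arm(
  deltas=[
    [0,-0.8,0,0,0,0,0.75],
    [0,-2,0,0,0,0,0.8],
    [0,-4,0,0,0,0,0.8],
    [0,-4,0,0,0,0,0.8],
    [0,-2,0,0,0,0,0.8],
  ],
)

```text
clock: 9.25
eef_pos: [541.3, 254.4, 123.6]
orientation: [-0.63, 1.481, -0.735]
force: [1.3, 0.0, 0.6]
grip_width: 68.1
```

```bash
cat >> h.py <<'E'
DN=toolR([0,0,-1],CX)
E
python3 chk.py c11
python3 - <<'E'
from h import *
p1=np.array([545,200,230.])
rows(p1,DN,n=6,op=.8)
print()
rows(ch(-55,0,200),DN,p0=p1,R0=DN,n=5,op=.7);print(ch(-55,0,200))
E
```

```text
t 9.25 p [541.3 254.4 123.6] y [ 0.051  0.641 -0.766] z [ 0.998 -0.067  0.01 ] F [1.3 0.  0.6] w 68.1 q [-0.13  0.32  1.85  0.78  1.15 -0.46]
mid pred [539.51279549 244.19375634 138.83978269]
axis [-0.07123562 -0.99745505  0.0029834 ]
side ends [[311.62902017  72.88843348]
 [266.35716996  27.43850866]]
top ends [[392.86229575 137.17079174]
 [287.00523205 131.53030649]]
[-0.45, -1.94, 0.13, -0.013, -0.03, -0.116, 0.8]
[-0.22, -1.98, 0.11, -0.013, -0.03, -0.116, 0.8]
[0.02, -1.99, 0.09, -0.013, -0.03, -0.116, 0.8]
[0.25, -1.98, 0.06, -0.013, -0.03, -0.116, 0.8]
[0.48, -1.93, 0.02, -0.013, -0.03, -0.116, 0.8]
[0.7, -1.87, -0.02, -0.013, -0.03, -0.116, 0.8]

[3.91, 0.6, -0.42, 0.0, 0.0, 0.0, 0.7]
[3.91, 0.6, -0.42, 0.0, 0.0, 0.0, 0.7]
[3.91, 0.6, -0.42, 0.0, 0.0, 0.0, 0.7]
[3.91, 0.6, -0.42, 0.0, 0.0, 0.0, 0.7]
[3.91, 0.6, -0.42, 0.0, 0.0, 0.0, 0.7]
[548.10996166   3.29718611 200.        ]
```

View pics/c11.png

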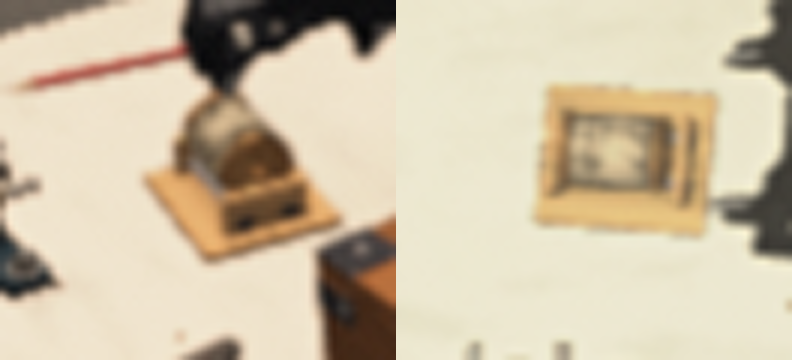

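The spool lies on both rollers between the cheeks (side crop 240,140; top crop 615,150). Going to the handle.

step_arm(
  deltas=[
    [-0.4,-1.9,0.1,-0.01,-0.03,-0.12,0.8],
    [-0.2,-2,0.1,-0.01,-0.03,-0.12,0.8],
    [0,-2,0.1,-0.01,-0.03,-0.12,0.8],
    [0.2,-2,0.1,-0.01,-0.03,-0.12,0.8],
    [0.5,-1.9,0,-0.01,-0.03,-0.12,0.8],
  ],
)

```text
clock: 9.85
eef_pos: [542.1, 211.8, 209.9]
orientation: [-1.173, 1.174, -1.081]
force: [1.0, -0.6, -0.1]
grip_width: 68.4
```

step_arm(
  deltas=[
    [0.7,-1.9,0,-0.01,-0.03,-0.11,0.7],
    [3.9,0.6,-0.4,0,0,0,0.7],
    [3.9,0.6,-0.4,0,0,0,0.7],
    [3.9,0.6,-0.4,0,0,0,0.7],
    [3.9,0.6,-0.4,0,0,0,0.7],
  ],
)

```text
clock: 10.35
eef_pos: [544.8, 45.6, 204.2]
orientation: [-1.268, 1.107, -1.132]
force: [0.3, -0.2, 0.4]
grip_width: 59.8
```

```bash
python3 - <<'E'
from h import *
st()
rows(ch(-55,0,170),DN,n=3,op=.65)
E
```

```text
t 10.35 p [544.8  45.6 204.2] y [ 0.009 -0.012 -1.   ] z [0.993 0.122 0.007] F [ 0.3 -0.2  0.4] w 59.8 q [-0.13  0.14  1.71 -0.01  1.28 -0.25]
[1.4, 1.16, -0.07, -0.002, -0.0, 0.004, 0.65]
[1.4, 1.15, -0.07, -0.002, -0.0, 0.004, 0.65]
[1.41, 1.14, -0.07, -0.002, -0.0, 0.004, 0.65]
```

step_arm(
  deltas=[
    [1.4,1.1,-0.1,0,0,0,0.65],
    [1.4,1.1,-0.1,0,0,0,0.65],
    [1.2,1.1,0,0,0,0.01,0.65],
    [0,0,0,0,0,0,0.65],
    [0,0,0,0,0,0,0.65],
  ],
)

```text
clock: 10.85
eef_pos: [548.3, 6.2, 172.4]
orientation: [-1.26, 1.113, -1.126]
force: [-0.2, 0.1, -0.2]
grip_width: 55.2
```

```bash
python3 - <<'E'
from h import *
st()
rows(ch(-55,0,112),DN,n=3,op=.65)
cv2.imwrite("pics/s12.png",cv2.resize(capture("side")[120:260,240:420,::-1],None,fx=4,fy=4))
print((proj("side",[observe()["eef_pos"],ch(-55,0,129.5)])-[240,120])*4)
E
```

```text
t 10.85 p [548.3   6.2 172.4] y [ 0.008 -0.002 -1.   ] z [0.993 0.12  0.007] F [-0.2  0.1 -0.2] w 55.2 q [-0.2   0.18  1.74 -0.    1.22 -0.32]
[0.09, 2.01, -0.03, -0.002, -0.001, 0.001, 0.65]
[0.09, 2.01, -0.03, -0.002, -0.001, 0.001, 0.65]
[0.09, 2.01, -0.02, -0.002, -0.001, 0.001, 0.65]
[[336.02514914 228.43364277]
 [338.84791934 287.22002632]]
```

View pics/s12.png

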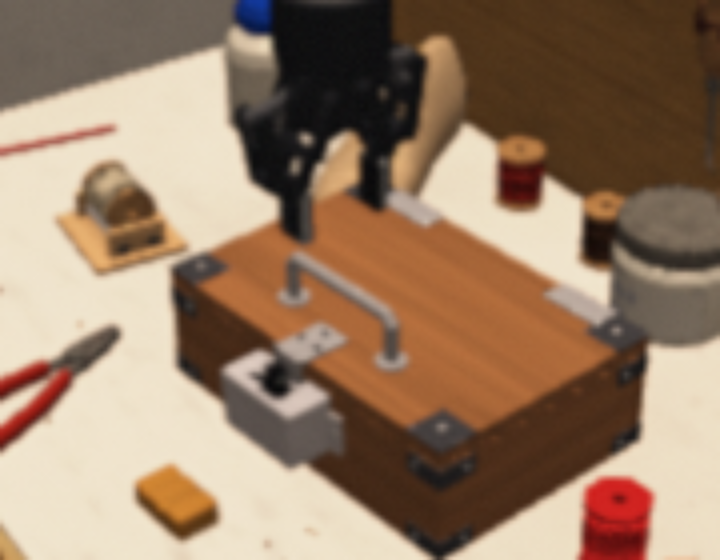

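Fingers are centred above the bar (bar middle at crop 343,293, predicted 339,287). Descend and close.

step_arm(
  deltas=[
    [0.1,2,0,0,0,0,0.65],
    [0.1,2,0,0,0,0,0.65],
    [0.1,2,0,0,0,0,0.65],
    [0,0,0,0,0,0,0.65],
    [0,0,0,0,0,0,0.4],
  ],
  squeeze=50,
)

```text
clock: 11.4
eef_pos: [549.8, 2.9, 113.8]
orientation: [-1.26, 1.111, -1.127]
force: [0.4, 0.1, 0.2]
grip_width: 42.1
```

step_arm(
  deltas=[
    [0,0,0,0,0,0,0.2],
    [0,0,0,0,0,0,0],
    [0,0,0,0,0,0,0],
    [0,0,0,0,0,0,0],
    [0,0,0,0,0,0,0],
  ],
)

```text
clock: 11.9
eef_pos: [549.1, 2.1, 114.7]
orientation: [-1.261, 1.112, -1.127]
force: [-5.8, -0.8, 7.9]
grip_width: 8.1
```

```bash
python3 - <<'E'
from h import *
st()
cv2.imwrite("pics/s13.png",cv2.resize(capture("side")[120:260,240:420,::-1],None,fx=4,fy=4))
E
```

```text
t 11.9 p [549.1   2.1 114.7] y [ 0.008 -0.004 -1.   ] z [0.993 0.12  0.008] F [-5.8 -0.8  7.9] w 8.1 q [-0.21  0.25  1.78 -0.    1.1  -0.33]
```

View pics/s13.png

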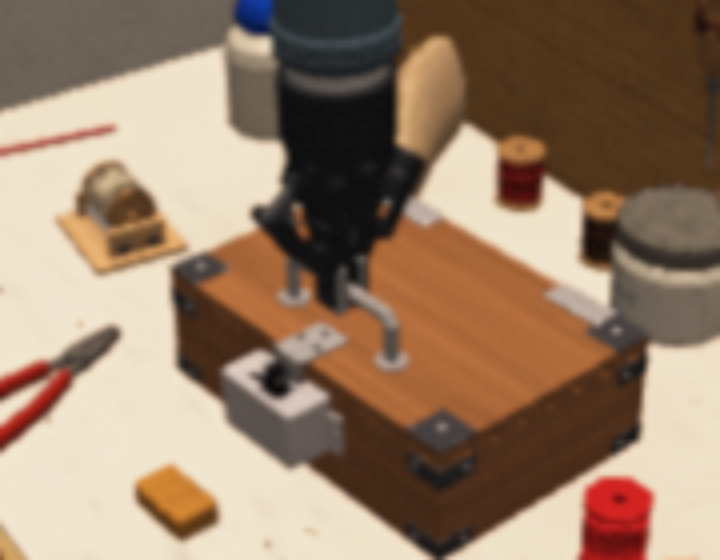

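step_arm(
  deltas=[
    [0,-0.2,0,0,0,0,0],
    [0,-0.2,0,0,0,0,0],
    [0,0,0,0,0,0,0],
  ],
)

```text
clock: 12.25
eef_pos: [549.8, 2.2, 117.4]
orientation: [-1.259, 1.112, -1.128]
force: [0.8, -0.2, -4.8]
grip_width: 7.6
```

step_arm(
  deltas=[
    [0,-0.2,0,0,0,0,0],
    [0,-0.1,0,0,0,0,0],
    [0,0,0,0,0,0,0],
  ],
)

```text
clock: 12.55
eef_pos: [550.8, 2.3, 120.6]
orientation: [-1.257, 1.11, -1.129]
force: [6.2, 0.3, -6.4]
grip_width: 7.9
```

step_arm(
  deltas=[
    [0,-0.2,0,0,0,0,0],
    [0,0,0,0,0,0,0],
  ],
)

```text
clock: 12.75
eef_pos: [551.6, 2.4, 122.8]
orientation: [-1.256, 1.109, -1.13]
force: [7.6, 1.9, -7.7]
grip_width: 7.9
```

step_arm(
  deltas=[
    [0,-0.2,0,0,0,0,0],
    [0,0,0,0,0,0,0],
  ],
)

```text
clock: 12.95
eef_pos: [552.4, 2.5, 125.0]
orientation: [-1.254, 1.108, -1.131]
force: [12.4, 2.6, -9.3]
grip_width: 7.5
```

```bash
python3 - <<'E'
from h import *
st()
cv2.imwrite("pics/s14.png",cv2.resize(capture("side")[140:260,250:410,::-1],None,fx=5,fy=5,interpolation=cv2.INTER_CUBIC))
E
```

```text
t 12.95 p [552.4   2.5 125. ] y [ 0.016 -0.003 -1.   ] z [0.993 0.119 0.016] F [12.4  2.6 -9.3] w 7.5 q [-0.21  0.24  1.77  0.    1.12 -0.33]
```

View pics/s14.png

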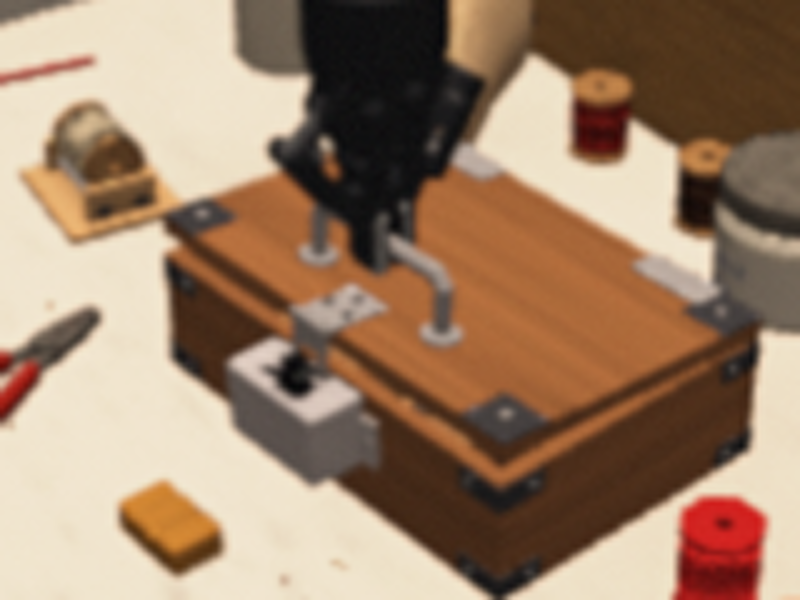

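The lid came: the gap is open all round (side crop 460,440) and the bar is up about 10 mm, past the 3.5 mm play. So the catch does not hold and the slide stays untouched. Now the arc.

```bash
cat > arc.py <<'E'
from h import *
import sys
def bar(phi):
    r=np.hypot(150,47);a=np.arctan2(47,-150)-phi
    return ch(95+r*np.cos(a),0,82.5+r*np.sin(a))
def TR(t):
    Z=np.array([0,0,1.]);return toolR(-np.sin(t)*CX-np.cos(t)*Z,np.cos(t)*CX-np.sin(t)*Z)
off=np.array([0,-15.,0])
def phi_of(p,Rm):
    b=p+Rm@off;d=Rz(yaw).T@(b-CH);return np.arctan2(47,-150)-np.arctan2(d[2]-82.5,d[0]-95),np.hypot(d[2]-82.5,d[0]-95)
if __name__=="__main__":
    st();s=observe();Rm=rig(s["orientation"]);ph,r=phi_of(s["eef_pos"],Rm)
    print("phi",ph,"r",r,"bar y",(Rz(yaw).T@(s["eef_pos"]-CH))[1])
    ph0=ph;ph1,t1,n=map(float,sys.argv[1:4]);n=int(n)
    t0=np.arcsin(-Rm[:,1]@CX)
    P=bar(ph0)-TR(t0)@off;Ra=TR(t0)
    for k in range(1,n+1):
        Rb=TR(t0+(t1-t0)*k/n);Pb=bar(ph0+(ph1-ph0)*k/n)-Rb@off
        print([round(float(v),2) for v in Ra.T@(Pb-P)/10],R.from_matrix(Ra.T@Rb).as_rotvec().round(3))
        P,Ra=Pb,Rb
E
python3 arc.py 1.2 0.45 22
```

```text
t 13.0 p [552.4   2.5 124.9] y [ 0.016 -0.003 -1.   ] z [0.993 0.119 0.016] F [ 11.5   2.3 -10.3] w 7.8 q [-0.21  0.24  1.77  0.    1.12 -0.33]
phi 0.07082214158923694 r 156.944312255232 bar y -1.3359417327442602
[0.0, -0.74, 0.29] [-0.021  0.    -0.   ]
[-0.0, -0.73, 0.32] [-0.021 -0.     0.   ]
[-0.0, -0.72, 0.34] [-0.021  0.    -0.   ]
[0.0, -0.71, 0.36] [-0.021  0.    -0.   ]
[0.0, -0.69, 0.38] [-0.021 -0.     0.   ]
[-0.0, -0.68, 0.4] [-0.021  0.     0.   ]
[0.0, -0.67, 0.42] [-0.021 -0.    -0.   ]
[-0.0, -0.65, 0.44] [-0.021  0.    -0.   ]
[0.0, -0.64, 0.46] [-0.021  0.    -0.   ]
[-0.0, -0.62, 0.48] [-0.021  0.     0.   ]
[-0.0, -0.61, 0.5] [-0.021 -0.    -0.   ]
[-0.0, -0.59, 0.52] [-0.021 -0.     0.   ]
[0.0, -0.58, 0.53] [-0.021 -0.    -0.   ]
[0.0, -0.56, 0.55] [-0.021  0.    -0.   ]
[0.0, -0.54, 0.57] [-0.021 -0.     0.   ]
[0.0, -0.52, 0.58] [-0.021 -0.     0.   ]
[-0.0, -0.5, 0.6] [-0.021  0.    -0.   ]
[0.0, -0.48, 0.61] [-0.021 -0.     0.   ]
[-0.0, -0.46, 0.63] [-0.021 -0.    -0.   ]
[-0.0, -0.44, 0.64] [-0.021 -0.     0.   ]
[0.0, -0.42, 0.66] [-0.021 -0.    -0.   ]
[-0.0, -0.4, 0.67] [-0.021  0.     0.   ]
```

step_arm(
  deltas=[
    [0,-0.5,0.5,-0.02,0,0,0],
    [0,-0.7,0.4,-0.02,0,0,0],
    [0,-0.7,0.3,-0.02,0,0,0],
    [0,-0.7,0.4,-0.02,0,0,0],
    [0,-0.7,0.4,-0.02,0,0,0],
  ],
)

```text
clock: 13.5
eef_pos: [566.8, 4.4, 156.0]
orientation: [-1.344, 1.188, -1.078]
force: [-11.9, -2.6, 2.2]
grip_width: 8.0
```

```bash
python3 arc.py 1.2 0.45 18
```

```text
t 13.5 p [566.8   4.4 156. ] y [-0.1   -0.016 -0.995] z [ 0.988  0.119 -0.101] F [-11.9  -2.6   2.2] w 8.0 q [-0.18  0.31  1.61 -0.03  1.32 -0.29]
phi 0.294223903403636 r 157.0352094965741 bar y -1.1580713056091694
[-0.0, -0.69, 0.37] [-0.019 -0.     0.   ]
[-0.0, -0.67, 0.39] [-0.019  0.     0.   ]
[0.0, -0.66, 0.41] [-0.019 -0.     0.   ]
[-0.0, -0.65, 0.43] [-0.019 -0.    -0.   ]
[-0.0, -0.63, 0.45] [-0.019 -0.    -0.   ]
[0.0, -0.62, 0.47] [-0.019  0.     0.   ]
[-0.0, -0.6, 0.48] [-0.019 -0.     0.   ]
[0.0, -0.59, 0.5] [-0.019  0.     0.   ]
[0.0, -0.57, 0.52] [-0.019 -0.    -0.   ]
[-0.0, -0.55, 0.54] [-0.019  0.     0.   ]
[-0.0, -0.53, 0.56] [-0.019 -0.    -0.   ]
[0.0, -0.52, 0.57] [-0.019 -0.     0.   ]
[-0.0, -0.5, 0.59] [-0.019 -0.     0.   ]
[-0.0, -0.48, 0.6] [-0.019  0.    -0.   ]
[0.0, -0.46, 0.62] [-0.019 -0.     0.   ]
[0.0, -0.44, 0.63] [-0.019  0.    -0.   ]
[-0.0, -0.42, 0.64] [-0.019 -0.     0.   ]
[0.0, -0.4, 0.66] [-0.019 -0.    -0.   ]
```

step_arm(
  deltas=[
    [0,-0.7,0.2,-0.02,0,0,0],
    [0,-0.7,0.3,-0.02,0,0,0],
    [0,-0.7,0.4,-0.02,0,0,0],
    [0,-0.6,0.4,-0.02,0,0,0],
    [0,-0.6,0.5,-0.02,0,0,0],
  ],
)

```text
clock: 14.0
eef_pos: [591.0, 7.6, 186.5]
orientation: [-1.416, 1.252, -1.033]
force: [-5.5, -0.6, 0.2]
grip_width: 7.7
```

```bash
python3 arc.py 1.2 0.45 13;python3 - <<'E'
from h import *
cv2.imwrite("pics/s15.png",cv2.resize(capture("side")[100:260,240:420,::-1],None,fx=3.7,fy=3.7,interpolation=cv2.INTER_CUBIC))
E
```

```text
t 14.0 p [591.    7.6 186.5] y [-0.193 -0.027 -0.981] z [ 0.974  0.116 -0.195] F [-5.5 -0.6  0.2] w 7.7 q [-0.16  0.39  1.44 -0.06  1.49 -0.27]
phi 0.5480077721059935 r 157.80103717447824 bar y -0.9964134011475037
[-0.0, -0.61, 0.47] [-0.02  0.   -0.  ]
[-0.0, -0.6, 0.49] [-0.02  0.    0.  ]
[0.0, -0.58, 0.5] [-0.02 -0.   -0.  ]
[0.0, -0.56, 0.52] [-0.02  0.    0.  ]
[-0.0, -0.55, 0.54] [-0.02  0.   -0.  ]
[-0.0, -0.53, 0.55] [-0.02  0.   -0.  ]
[-0.0, -0.51, 0.57] [-0.02  0.   -0.  ]
[-0.0, -0.49, 0.59] [-0.02  0.    0.  ]
[0.0, -0.47, 0.6] [-0.02 -0.   -0.  ]
[0.0, -0.45, 0.61] [-0.02  0.    0.  ]
[-0.0, -0.43, 0.63] [-0.02 -0.    0.  ]
[0.0, -0.41, 0.64] [-0.02  0.   -0.  ]
[0.0, -0.39, 0.65] [-0.02  0.    0.  ]
```

View pics/s15.png

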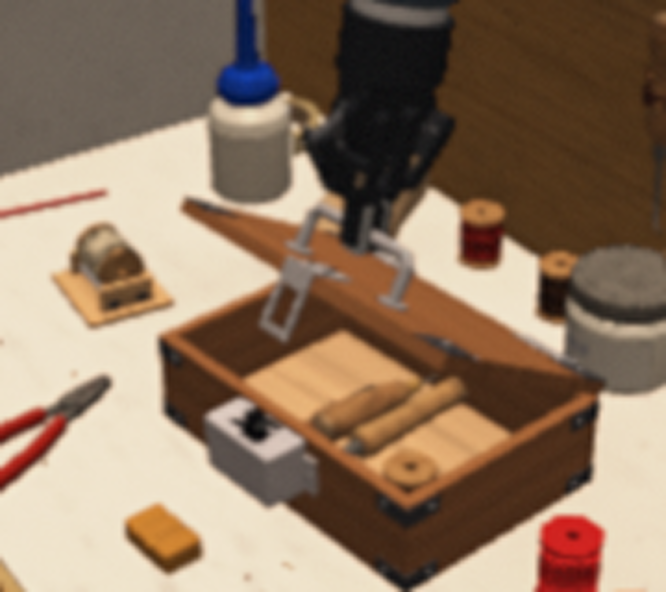

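The lid is half open, about 31 degrees, and still gripped. Continuing.

step_arm(
  deltas=[
    [0,-0.6,0.4,-0.02,0,0,0],
    [0,-0.6,0.5,-0.02,0,0,0],
    [0,-0.6,0.5,-0.02,0,0,0],
    [0,-0.6,0.5,-0.02,0,0,0],
    [0,-0.5,0.5,-0.02,0,0,0],
  ],
)

```text
clock: 14.55
eef_pos: [621.3, 11.5, 209.5]
orientation: [-1.491, 1.319, -0.982]
force: [-3.3, 0.3, -0.2]
grip_width: 7.8
```

```bash
python3 arc.py 1.2 0.48 8
```

```text
t 14.55 p [621.3  11.5 209.5] y [-0.287 -0.038 -0.957] z [ 0.95   0.113 -0.29 ] F [-3.3  0.3 -0.2] w 7.8 q [-0.13  0.51  1.25 -0.08  1.67 -0.25]
phi 0.7957022065045014 r 158.6367336876049 bar y -0.8189994406043674
[-0.0, -0.54, 0.55] [-0.023 -0.    -0.   ]
[-0.0, -0.52, 0.57] [-0.023 -0.    -0.   ]
[0.0, -0.5, 0.58] [-0.023  0.     0.   ]
[0.0, -0.49, 0.59] [-0.023 -0.     0.   ]
[0.0, -0.47, 0.61] [-0.023  0.    -0.   ]
[-0.0, -0.45, 0.62] [-0.023  0.     0.   ]
[-0.0, -0.43, 0.63] [-0.023 -0.    -0.   ]
[0.0, -0.42, 0.64] [-0.023  0.     0.   ]
```

step_arm(
  deltas=[
    [0,-0.5,0.5,-0.02,0,0,0],
    [0,-0.5,0.6,-0.02,0,0,0],
    [0,-0.5,0.6,-0.02,0,0,0],
    [0,-0.5,0.6,-0.02,0,0,0],
    [0,-0.4,0.6,-0.02,0,0,0],
  ],
)

```text
clock: 15.05
eef_pos: [656.4, 16.0, 224.2]
orientation: [-1.565, 1.385, -0.929]
force: [-4.4, 2.1, 4.7]
grip_width: 8.1
```

```bash
python3 arc.py 1.2 0.5 4
```

```text
t 15.05 p [656.4  16.  224.2] y [-0.38  -0.049 -0.924] z [ 0.917  0.109 -0.383] F [-4.4  2.1  4.7] w 8.1 q [-0.11  0.66  1.03 -0.09  1.84 -0.24]
phi 1.0446578017098906 r 159.49565151825325 bar y -0.6255289015978251
[-0.0, -0.34, 0.47] [-0.027 -0.    -0.   ]
[-0.0, -0.34, 0.47] [-0.027  0.     0.   ]
[0.0, -0.33, 0.47] [-0.027  0.    -0.   ]
[-0.0, -0.32, 0.48] [-0.027 -0.     0.   ]
```

step_arm(
  deltas=[
    [0,-0.3,0.5,-0.02,0,0,0],
    [0,-0.3,0.5,-0.02,0,0,0],
    [0,-0.2,0.5,-0.02,0,0,0],
    [0,-0.1,0.3,-0.01,0,0,0],
    [0,0,0,0,0,0,0],
  ],
)

```text
clock: 15.55
eef_pos: [677.5, 18.6, 227.7]
orientation: [-1.614, 1.427, -0.892]
force: [-3.1, 2.6, 13.6]
grip_width: 8.0
```

step_arm(
  deltas=[
    [0,0,0,0,0,0,0],
    [0,0,0,0,0,0,0],
  ],
)

```text
clock: 15.75
eef_pos: [677.3, 18.6, 227.7]
orientation: [-1.614, 1.427, -0.892]
force: [-3.0, 2.8, 13.3]
grip_width: 7.8
```

```bash
python3 arc.py 1.25 0.5 1;python3 - <<'E'
from h import *
cv2.imwrite("pics/s16.png",cv2.resize(capture("side")[60:260,230:430,::-1],None,fx=3,fy=3,interpolation=cv2.INTER_CUBIC))
cv2.imwrite("pics/t16.png",cv2.resize(capture("top")[100:300,140:440,::-1],None,fx=2.6,fy=2.6,interpolation=cv2.INTER_CUBIC))
E
```

```text
t 15.75 p [677.3  18.6 227.7] y [-0.438 -0.057 -0.897] z [ 0.891  0.106 -0.442] F [-3.   2.8 13.3] w 7.8 q [-0.1   0.76  0.88 -0.11  1.95 -0.24]
phi 1.1835252960209202 r 159.23974068329167 bar y -0.5247822635355108
[0.0, -0.51, 0.85] [-0.042  0.     0.   ]
```

View pics/s16.png

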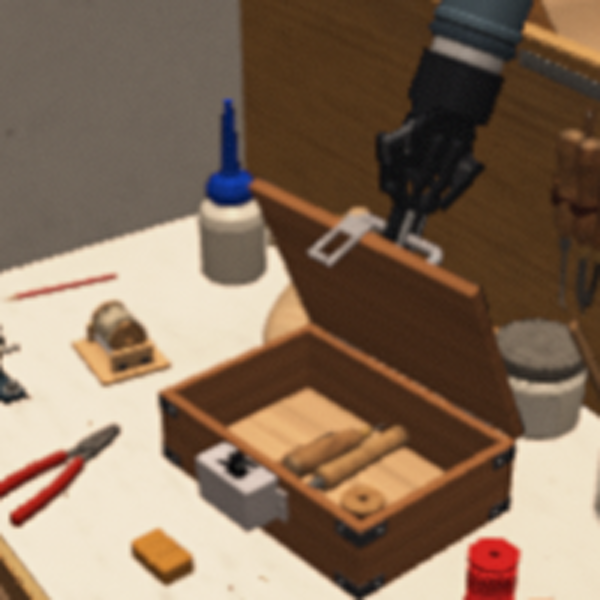

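View pics/t16.png

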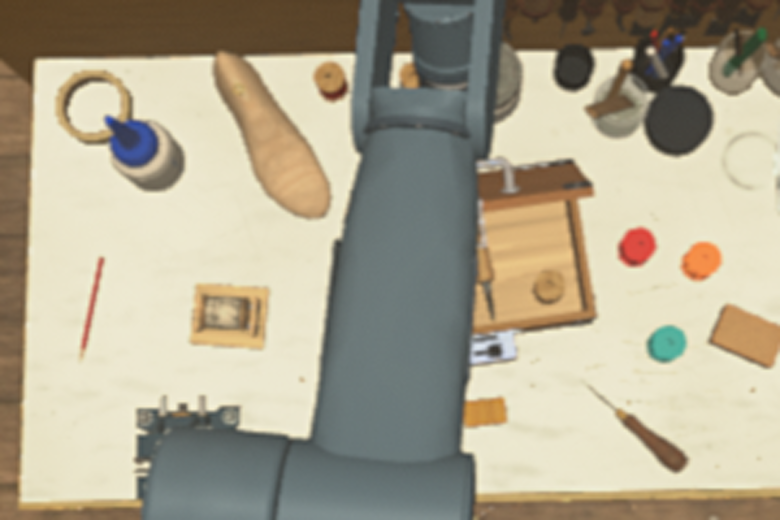

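step_arm(
  deltas=[
    [0,-0.2,0.1,0,0,0,0],
    [0,0,0,0,0,0,0],
    [0,0,0,0,0,0,0],
  ],
)

```text
clock: 16.15
eef_pos: [678.8, 18.8, 227.9]
orientation: [-1.614, 1.428, -0.891]
force: [-2.2, 2.3, 8.8]
grip_width: 8.1
```

```bash
python3 arc.py 1.25 0.5 1;python3 - <<'E'
from h import *
for f in(1.0,1.05,1.1,1.15,1.2,1.25):
    c,s=np.cos(f),np.sin(f)
    print(f,((proj("side",[ch(95-190*c,y,82.5+190*s) for y in(-140,140)])-[230,60])*3).round(0).tolist())
cv2.imwrite("pics/s17.png",cv2.resize(capture("side")[100:250,300:420,::-1],None,fx=4,fy=4,interpolation=cv2.INTER_CUBIC))
E
```

```text
t 16.15 p [678.8  18.8 227.9] y [-0.439 -0.056 -0.897] z [ 0.89   0.106 -0.443] F [-2.2  2.3  8.8] w 8.1 q [-0.1   0.76  0.87 -0.11  1.96 -0.24]
phi 1.1935951377382918 r 159.2943692215648 bar y -0.5452780416487171
[-0.0, -0.43, 0.71] [-0.041 -0.     0.   ]
1.0 [[443.0, 327.0], [224.0, 210.0]]
1.05 [[451.0, 318.0], [230.0, 203.0]]
1.1 [[458.0, 310.0], [237.0, 196.0]]
1.15 [[466.0, 302.0], [244.0, 189.0]]
1.2 [[474.0, 294.0], [252.0, 183.0]]
1.25 [[482.0, 287.0], [259.0, 177.0]]
```

View pics/s17.png

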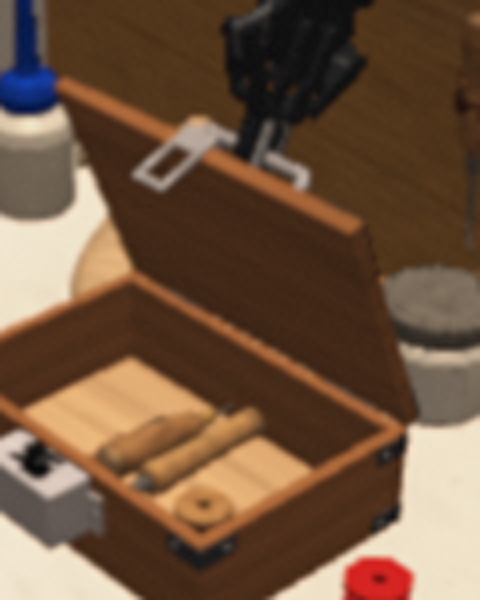

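The lid's free corners, seen at (475,292) and (252,183), match 1.2 rad (69 degrees), and the arm gives 1.19. The spool is still in the cradle and the bar is gripped at 8 mm. Handing in.

```bash
python3 -c "
from bench import *
print(finish_job())"
```

```text
the job is handed in; nothing more can be done
None
```

The chest is open: the lid stands at about 69 degrees and the gripper still holds it by the handle. The job was handed in at about 16 s.

- **Spool:** I gripped the cream spool on the lid, turned it on its side and lowered it until it touched both rollers, then let go. Later pictures from both cameras show it still lying between the cheeks.
- **Catch:** On the first tug the handle rose about 10 mm, well past the 3.5 mm of play, with under 16 N of pull and a visible gap all round. The bolt was not holding the lid, so I left the thumb slide alone.
- **Lid angle:** The arm pose gives 1.19 rad and the lid's corners in the side picture give 1.2 rad, so the two agree.
- **Hold:** The grip is firm, with a width reading of 8 mm on the 10 mm bar.
- **Other objects:** Nothing else looked moved in the pictures.
- **Small disagreements:** The handle's measured distance from the hinge drifted from 157 to 159 mm during the lift. About 9 N of upward force remained on the tool at the end.

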